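Find the lead end of dowel blanks in the jig and rack them alike

TASK

The two square-section blanks in the carton were put in anyhow: each has one chamfered lead end and one end sawn off square. One blank at a time, try an end in the feed hole of the dowel jig, pushing it in at least as far as the step, where a square end stops dead and a chamfered end slips on into the throat; then rack that blank, turned end for end if need be, before you try the next. Rack them like the blank already in the middle of the rack: one in each side channel, lying on its floor, chamfered end home in the hole in the back board and square end out to hand; let go, and leave everything else on the bench where it is.

Things in the scene. Friction and masses are not known exactly. Their poses are not given: they have to be found in the camera images.
- carton: Divided cardboard carton on its side, fixed, 139 wide x 95 deep x 55 mm high, roofed, mouth facing the robot. Two stalls 62 wide, 38 high, 90 mm deep, middles at y = +33.5 and -33.5 mm, floor 12 mm above the bench. Origin on the bench at the middle of the mouth; x runs into the stalls, y across, z up. A blank lies in each stall, on its floor, about 60 to 70 mm of it sticking out.
- rack: Open-topped wooden rack, fixed, 208 wide x 99 deep mm. Three channels run in from its mouth (facing the robot), 32 wide between 28 mm battens 42 mm high, at y = +60, 0, -60 mm; floor 12 mm above the bench. At x = 75 mm the back board (40 mm high) has a 23 mm hole on each channel's axis, 24 mm above the bench. Middle one taken, side ones empty. Origin on the bench at the middle of the mouth; x in, y across, z up.
- jig: Dowel jig, fixed: dark wooden block 84 deep (x) x 100 wide (y) x 76 mm high on a 15 mm plywood board (170 x 140 mm, reaching 10 mm ahead of the block's front face); a plane iron on top (up to 122 mm above the bench) and a holdfast behind. Origin on the bench below the middle of the front face; x runs into the block, y across, z up. The bench between the robot and jig, carton and rack is clear.
- jig_mouth (a point): Centre of the feed hole's mouth in the block's front face, 53 mm above the bench; x runs level into the hole. Round, 38 mm in diameter and 30 mm deep, 3 mm lead-in; there a flat step narrows it to a 23 mm throat right through the block. A square end stops at the step, 30 mm in; a chamfered end enters the throat and wedges with its tip 38 to 44 mm in.
- blank_1: Plain pale wooden stick, 24 x 24 mm in section, 150 mm long, 40 to 80 g. One end is sawn off square; at the other the last 14 mm are chamfered all round to a cone, 24 mm down to a 10 mm flat. Origin at mid-length on its axis, x along the stick; the axes do not tell which end is chamfered. In the carton at the start.
- blank_2: Plain pale wooden stick, 24 x 24 mm in section, 150 mm long, 40 to 80 g. One end is sawn off square; at the other the last 14 mm are chamfered all round to a cone, 24 mm down to a 10 mm flat. Origin at mid-length on its axis, x along the stick; the axes do not tell which end is chamfered. In the carton at the start.
- blank_3: A blank of the same size and shape, loose, already racked in the middle channel: chamfered end in the hole of the back board (a chamfered end goes 5 to 13 mm into such a hole, a square end not at all), square end sticking out about 65 mm towards the robot. Origin at its middle. To be left alone.
- blank_1_end_p (a point): Middle of the end face of blank 1 that lies 75 mm along its +x. It may be the chamfered or the square end: that is not known beforehand and differs from blank to blank.
- blank_1_end_q (a point): Middle of the end face of blank 1 that lies 75 mm along its -x. It may be the chamfered or the square end: that is not known beforehand and differs from blank to blank.
- blank_2_end_p (a point): Middle of the end face of blank 2 that lies 75 mm along its +x. It may be the chamfered or the square end: that is not known beforehand and differs from blank to blank.
- blank_2_end_q (a point): Middle of the end face of blank 2 that lies 75 mm along its -x. It may be the chamfered or the square end: that is not known beforehand and differs from blank to blank.
- glue: White glue bottle, 60 mm in diameter, 150 mm high, standing loose beyond jig, carton and rack. Origin at the middle of its underside. Leave alone.
- mallet: Wooden joiner's mallet lying loose at the left, 300 mm long, head 150 x 75 x 60 mm. Origin on the bench near the middle of its length. Leave alone.
- drill: Grey cordless drill standing loose on its battery at the right, 200 mm high. Origin at the middle of its underside. Leave alone.
- try_square: Try square lying loose beyond jig, carton and rack, dark wooden stock 130 mm, steel blade 190 mm. Origin under the middle of the stock. Leave alone.
There are look-alikes about, which are no part of the job. Leave any black look-alike of the blank_1 alone. Leave any black look-alike of the blank_2 alone.

How it is judged:
On the way, in this order (a step that is already met when the one before it is completed fails the run):
1. one blank from the carton has been tried in the jig: one of its ends pushed into the feed hole as far as it goes (to the step at least) ((((x of blank_1_end_p in the frame of jig_mouth between 0.0265 and 0.05 m and y of blank_1_end_p in the frame of jig_mouth between -0.01 and 0.01 m and z of blank_1_end_p in the frame of jig_mouth between -0.01 and 0.01 m) or (x of blank_1_end_q in the frame of jig_mouth between 0.0265 and 0.05 m and y of blank_1_end_q in the frame of jig_mouth between -0.01 and 0.01 m and z of blank_1_end_q in the frame of jig_mouth between -0.01 and 0.01 m)) or ((x of blank_2_end_p in the frame of jig_mouth between 0.0265 and 0.05 m and y of blank_2_end_p in the frame of jig_mouth between -0.01 and 0.01 m and z of blank_2_end_p in the frame of jig_mouth between -0.01 and 0.01 m) or (x of blank_2_end_q in the frame of jig_mouth between 0.0265 and 0.05 m and y of blank_2_end_q in the frame of jig_mouth between -0.01 and 0.01 m and z of blank_2_end_q in the frame of jig_mouth between -0.01 and 0.01 m)))), for 0.15 s.
2. that blank is racked in a side channel, chamfered end in the hole of the back board, and the other blank has been tried in the jig in the same way (((x of any of blank_1_end_p, blank_1_end_q in the frame of rack above 0.0775 m and x of blank_1 in the frame of rack below 0.02 m and y of blank_1 in the frame of rack between 0.045 and 0.075 m and z of blank_1 in the frame of rack between 0.018 and 0.03 m and angle between the x axis of blank_1 and the x axis of rack, either way round below 0.15 rad and linear speed of blank_1 below 0.03 m/s and ((x of blank_2_end_p in the frame of jig_mouth between 0.0265 and 0.05 m and y of blank_2_end_p in the frame of jig_mouth between -0.01 and 0.01 m and z of blank_2_end_p in the frame of jig_mouth between -0.01 and 0.01 m) or (x of blank_2_end_q in the frame of jig_mouth between 0.0265 and 0.05 m and y of blank_2_end_q in the frame of jig_mouth between -0.01 and 0.01 m and z of blank_2_end_q in the frame of jig_mouth between -0.01 and 0.01 m))) or (x of any of blank_1_end_p, blank_1_end_q in the frame of rack above 0.0775 m and x of blank_1 in the frame of rack below 0.02 m and y of blank_1 in the frame of rack between -0.075 and -0.045 m and z of blank_1 in the frame of rack between 0.018 and 0.03 m and angle between the x axis of blank_1 and the x axis of rack, either way round below 0.15 rad and linear speed of blank_1 below 0.03 m/s and ((x of blank_2_end_p in the frame of jig_mouth between 0.0265 and 0.05 m and y of blank_2_end_p in the frame of jig_mouth between -0.01 and 0.01 m and z of blank_2_end_p in the frame of jig_mouth between -0.01 and 0.01 m) or (x of blank_2_end_q in the frame of jig_mouth between 0.0265 and 0.05 m and y of blank_2_end_q in the frame of jig_mouth between -0.01 and 0.01 m and z of blank_2_end_q in the frame of jig_mouth between -0.01 and 0.01 m))) or (x of any of blank_2_end_p, blank_2_end_q in the frame of rack above 0.0775 m and x of blank_2 in the frame of rack below 0.02 m and y of blank_2 in the frame of rack between 0.045 and 0.075 m and z of blank_2 in the frame of rack between 0.018 and 0.03 m and angle between the x axis of blank_2 and the x axis of rack, either way round below 0.15 rad and linear speed of blank_2 below 0.03 m/s and ((x of blank_1_end_p in the frame of jig_mouth between 0.0265 and 0.05 m and y of blank_1_end_p in the frame of jig_mouth between -0.01 and 0.01 m and z of blank_1_end_p in the frame of jig_mouth between -0.01 and 0.01 m) or (x of blank_1_end_q in the frame of jig_mouth between 0.0265 and 0.05 m and y of blank_1_end_q in the frame of jig_mouth between -0.01 and 0.01 m and z of blank_1_end_q in the frame of jig_mouth between -0.01 and 0.01 m))) or (x of any of blank_2_end_p, blank_2_end_q in the frame of rack above 0.0775 m and x of blank_2 in the frame of rack below 0.02 m and y of blank_2 in the frame of rack between -0.075 and -0.045 m and z of blank_2 in the frame of rack between 0.018 and 0.03 m and angle between the x axis of blank_2 and the x axis of rack, either way round below 0.15 rad and linear speed of blank_2 below 0.03 m/s and ((x of blank_1_end_p in the frame of jig_mouth between 0.0265 and 0.05 m and y of blank_1_end_p in the frame of jig_mouth between -0.01 and 0.01 m and z of blank_1_end_p in the frame of jig_mouth between -0.01 and 0.01 m) or (x of blank_1_end_q in the frame of jig_mouth between 0.0265 and 0.05 m and y of blank_1_end_q in the frame of jig_mouth between -0.01 and 0.01 m and z of blank_1_end_q in the frame of jig_mouth between -0.01 and 0.01 m))))), for 0.15 s.
At the end, for the whole second after the job is handed in: Both blanks rest on the floor of the rack, one in each side channel, the chamfered end in the hole of the back board (its tip at least 2.5 mm past the board's front, where a square end cannot go) and the square end out, at rest and let go (((x of any of blank_1_end_p, blank_1_end_q in the frame of rack above 0.0775 m and x of each of blank_1, blank_2 in the frame of rack below 0.02 m and y of blank_1 in the frame of rack between 0.045 and 0.075 m and z of blank_1 in the frame of rack between 0.018 and 0.03 m and angle between the x axis of each of blank_1, blank_2 and the x axis of rack, either way round below 0.15 rad and linear speed of each of blank_1, blank_2 below 0.03 m/s and x of any of blank_2_end_p, blank_2_end_q in the frame of rack above 0.0775 m and y of blank_2 in the frame of rack between -0.075 and -0.045 m and z of blank_2 in the frame of rack between 0.018 and 0.03 m) or (x of any of blank_1_end_p, blank_1_end_q in the frame of rack above 0.0775 m and x of each of blank_1, blank_2 in the frame of rack below 0.02 m and y of blank_1 in the frame of rack between -0.075 and -0.045 m and z of blank_1 in the frame of rack between 0.018 and 0.03 m and angle between the x axis of each of blank_1, blank_2 and the x axis of rack, either way round below 0.15 rad and linear speed of each of blank_1, blank_2 below 0.03 m/s and x of any of blank_2_end_p, blank_2_end_q in the frame of rack above 0.0775 m and y of blank_2 in the frame of rack between 0.045 and 0.075 m and z of blank_2 in the frame of rack between 0.018 and 0.03 m))); the robot touches nothing.
It fails at once if the blank already racked is shifted by more than 15 mm (distance of blank_3 from where it was at the start of the episode above 0.015 m).
It fails at once if the glue bottle, mallet, drill or try square is shifted by more than 20 mm (distance of any of glue, mallet, drill, try_square from where it was at the start of the episode above 0.02 m).
It also fails if it takes over 72 s, if anything falls off the work surface, if the arm or the gripper's body presses on something with over 40 N, if the wrist force passes 120 N, or if a joint passes its speed limit or range.

ROBOT

A 6-joint arm with a two-finger parallel gripper is mounted at the origin on the work surface. World frame = base frame: x ahead of the robot, y to its left, z up, the work surface at z = 0. Lengths are in m, angles in rad, forces in N, time in s.
With the tool pointing down it reaches from about 0.375 to 0.9 m from the base axis. Payload 3.1 kg.
Tool frame: the origin (TCP) lies on the centre line of the jaws, within the pads' length; the fingertips stand 8 mm ahead of it and the grasp point (between the pads) lies 11 mm behind it; z points along the fingers, y is the line along which they close (so a half turn about z gives the same grasp; the last joint's range is limited). The gripper opens to 87 mm and grips with 3 to 60 N. Pads are 19 mm wide; open, the fingers measure 117 mm over their backs; the gripper's body (75 mm by 190 mm) begins 51 mm behind the grasp point.
Start: joints at [1.167, 0.527, 1.433, -0, 1.181, -0.178], TCP at [0.139, 0.609, 0.231] pointing down, gripper open.
Joint ranges: [-3.08, 3.08], [-0.75, 2.2], [0.22, 2.44], [-1.43, 4.57], [0, 2.65], [-2.85, 2.85]. Speed limits (rad/s): [2.79, 2.79, 3.14, 3.14, 3.14, 3.14].

INTERFACE

Orientations are given as a unit quaternion [x, y, z, w].
In Python, from rig import robot gives the robot as it stands. The module is installed in compiled form; this text tells all that it offers.
- The arm moves only by the tool send_rows, never from a script. Its argument "increments" is one flat list of numbers, 7 for each row, row after row: the turn, a rotation vector about the world's x, y, z in rad, then the shift along the world's x, y, z in cm, then the opening, from 0 (shut) to 1 (fully open). A call has 1 to 20 rows; each row shifts and turns the commanded pose from where the row before left it; what a row does not reach is not made up. A row lasts 1/12 s, in which the tool goes at most 41.7 mm and 7.16 degrees, less where a joint would pass 70% of its speed; a pose out of reach is approached as far as the arm can. A call is refused whole if a number of a shift passes 4.17 or a number of a turn 0.125, either way. A call with a gripper value outside its range is refused whole. The fingers move at their own pace and stop on an object; "newtons" is the grip in N (left out, the last holds). Time passes only in rows, so rows that do not move let the fingers close. It gives the time, the measured TCP pose, the force, the opening and the grip force at its end, in the units of the state.
- robot.get_obs(): the state, without advancing time (a new reading comes with each control period).
- robot.camera(name): name is "side" or "top"; returns a dict with "image" (400x640x3 uint8, red, green, blue), "range_z" (400x640 float32, m along the optical axis (not along the pixel's ray), 0 where there is no reading), "fx", "fy", "cx", "cy" (pixels), "R" (3x3) and "t" (3): a world point X has camera coordinates R X + t. Camera axes: x right, y down, z forward; pixel columns grow to the right and rows downward; lengths in m; the calibration is good to about 2 mm. A picture is of the moment at which its call begins.
- robot.hand_in(): hands the job in; it is judged then, once.
The state is a dict: "time": time; "q": joint angles; "joint_velocities": joint speeds; "joint_torque": joint torques, N m; "position": TCP position; "tool_rot": TCP orientation; "ft_force": force on the tool from outside, world axes, zero at the start; "moment": the same for the moment, N m; "grip_width": finger opening in m; "grip_force": force on a finger pad.
Only numpy, scipy, OpenCV 4.12 (cv2) and the standard library are available. Lean on these libraries where they do the work, as an engineer would, in place of code of your own. Each camera call takes 0.05 s, during which the arm holds its last target. There are 200 camera calls.

## Working session

There is one attempt and no reset: what is moved stays moved. The work goes in short steps, Python scripts to look and compute and a tool call to move; the robot and the scene stay as the last step left them, time stands still between calls to the robot, and variables do not carry over. Pictures are saved under pics/ and viewed, at most 10 in all, crops included, and the job is handed in when it is done.

Besides the shell and the picture viewer there is one more tool, called after "Emit:" by a JSON object that holds its "api" and its "payload", one argument or row to a line. send_rows: Moves the arm, as the interface text tells. Its arguments: {"type":"object","properties":{"increments":{"type":"array"},"newtons":{"type":"number"}},"required":["increments"]}

```bash
mkdir -p pics; cat > h.py <<'E'
import numpy as np,cv2
from rig import robot
def shot(n):
    c=robot.camera(n); return c
def save(c,f,crop=None,s=1):
    im=c["image"][:,:,::-1]
    if crop: x0,y0,x1,y1=crop; im=im[y0:y1,x0:x1]
    cv2.imwrite(f,cv2.resize(im,None,fx=s,fy=s,interpolation=cv2.INTER_CUBIC))
def ray(c,u,v,z):
    d=c["R"].T@np.array([(u-c["cx"])/c["fx"],(v-c["cy"])/c["fy"],1]); o=-c["R"].T@c["t"]
    return o+d*(z-o[2])/d[2]
def cloud(c):
    v,u=np.mgrid[0:400,0:640]; Z=c["range_z"]
    P=np.stack([(u-c["cx"])/c["fx"]*Z,(v-c["cy"])/c["fy"]*Z,Z],-1)
    return (P-c["t"])@c["R"]
E
python3 - <<'E'
from h import *
o=robot.get_obs(); print(o)
for n in("top","side"):
    c=shot(n); save(c,f"pics/{n}0.png"); np.savez(f"{n}0.npz",**c)
    print(n,c["fx"],-c["R"].T@c["t"],c["R"])
E
```

```text
{'time': 0.0, 'q': array([ 1.16748448e+00,  5.28472075e-01,  1.43389911e+00,  3.90616211e-05,
        1.18138283e+00, -1.78499603e-01]), 'joint_velocities': array([ 0.00045232, -0.00149929, -0.00032498, -0.00226149, -0.00057729,
        0.00150522]), 'joint_torque': array([ 8.03154344e-04, -4.40046215e+01, -1.76588255e+01,  6.35452475e-02,
        5.82478114e-02, -1.56169849e-04]), 'position': array([0.13900456, 0.60861853, 0.229569  ]), 'tool_rot': array([ 1.12176883e-01,  9.93687667e-01, -1.03009347e-03, -3.27262060e-04]), 'ft_force': array([0.03452195, 0.11995767, 0.59016831]), 'moment': array([-0.00270127,  0.03250257,  0.03272386]), 'grip_force': 0.0, 'grip_width': 0.087184740542111}
top 376.7327083064819 [ 0.37844461 -0.00745087  1.32396885] [[ 0.02674794 -0.99953746  0.0144713 ]
 [-0.98956381 -0.02852597 -0.14124352]
 [ 0.141591   -0.0105423  -0.98986911]]
side 503.6506499342671 [0.22636361 1.23588857 1.1873876 ] [[-0.96768803 -0.25209266 -0.00539992]
 [-0.15872213  0.62563485 -0.76379861]
 [ 0.1959264  -0.73826169 -0.64543204]]
```

View pics/top0.png

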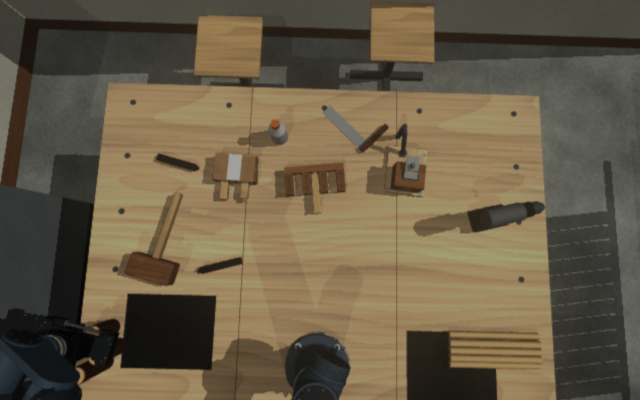

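View pics/side0.png

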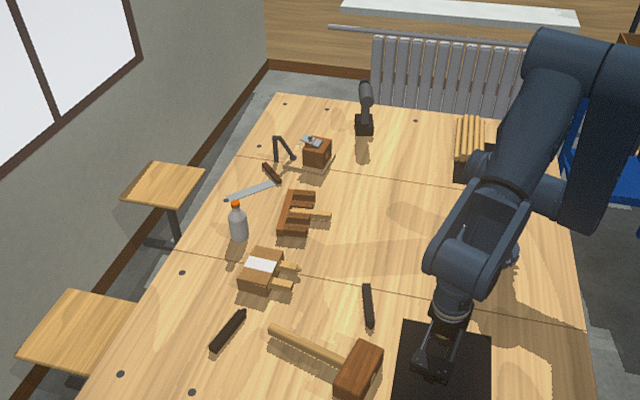

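The top view shows the carton at (235,168) with pale blanks at (224,189) and (244,189), the rack at (315,180) with blank 3 at (316,202), and the jig at (408,175). Possible confusions are the black sticks at (177,162) and (220,265), the racked blank at (316,202), and the stack of strips at (495,350). I choose the two pale stubs at the carton mouth and check them in a crop.

```bash
python3 - <<'E'
from h import *
c=dict(np.load("top0.npz")); d=dict(np.load("side0.npz"))
a=cv2.resize(c["image"][110:230,200:440,::-1],None,fx=3.3,fy=3.3,interpolation=cv2.INTER_CUBIC)
cv2.imwrite("pics/crop.png",a)
for n,k,r in(("top",c,(110,230,195,440)),("side",d,(120,310,225,345))):
    P=cloud(k)[r[0]:r[1],r[2]:r[3]].reshape(-1,3)
    np.save(n+"P.npy",P)
    B=(P[:,2]<0.008); print(n,"bench z",np.median(P[B,2]),P[B,2].std())
# rays (top) rough
for nm,u,v,z in(("carton",235,168,.055),("b",224,195,.036),("b",244,195,.036),("rack",315,180,.042),("jig",408,172,.076)):
    print(nm,ray(c,u,v,z))
P=cloud(c)
for nm,(v0,v1,u0,u1),(z0,z1) in(("cartonroof",(140,200,205,265),(.049,.062)),("blanks",(175,205,205,265),(.028,.042)),("racktop",(150,215,275,355),(.038,.046)),("rack36",(150,225,275,355),(.031,.0385)),("jigtop",(150,200,370,440),(.07,.082))):
    Q=P[v0:v1,u0:u1].reshape(-1,3); Q=Q[(Q[:,2]>z0)&(Q[:,2]<z1)]
    print(nm,len(Q),Q.mean(0).round(4),np.percentile(Q,[1,99],axis=0).round(4).tolist(),cv2.minAreaRect((Q[:,:2]*1000).astype(np.float32)))
E
```

```text
top bench z -0.00024927622071271426 0.0027691371080339694
side bench z 0.0025851631248668223 0.16777087631562762
carton [0.65110388 0.29945469 0.055     ]
b [0.55925745 0.33594083 0.036     ]
b [0.56124045 0.26733527 0.036     ]
rack [0.61983246 0.02443628 0.042     ]
jig [ 0.65027116 -0.29047098  0.076     ]
cartonroof 1121 [0.6566 0.3036 0.0551] [[0.61, 0.2337, 0.0495], [0.7043, 0.3754, 0.0603]] ((657.5137939453125, 304.162353515625), (148.8727569580078, 95.61737060546875), 87.74470520019531)
blanks 284 [0.581  0.3033 0.0355] [[0.547, 0.2319, 0.0285], [0.6159, 0.3542, 0.0415]] ((581.0979614257812, 299.06146240234375), (87.05829620361328, 148.4275665283203), 7.503673076629639)
racktop 947 [0.6294 0.0281 0.0413] [[0.5485, -0.076, 0.0381], [0.6821, 0.1301, 0.0457]] ((594.7501220703125, 24.176712036132812), (165.5723876953125, 208.08372497558594), 6.2760009765625)
rack36 455 [0.6095 0.0234 0.036 ] [[0.5115, -0.0725, 0.0315], [0.6827, 0.1277, 0.0384]] ((593.3345947265625, 23.3399658203125), (169.18414306640625, 206.90428161621094), 6.4273858070373535)
jigtop 35 [ 0.6168 -0.2681  0.0759] [[0.5929, -0.3361, 0.0702], [0.68, -0.2391, 0.0814]] ((615.1795043945312, -270.82452392578125), (126.07246398925781, 60.91465759277344), 45.76436233520508)
```

View pics/crop.png

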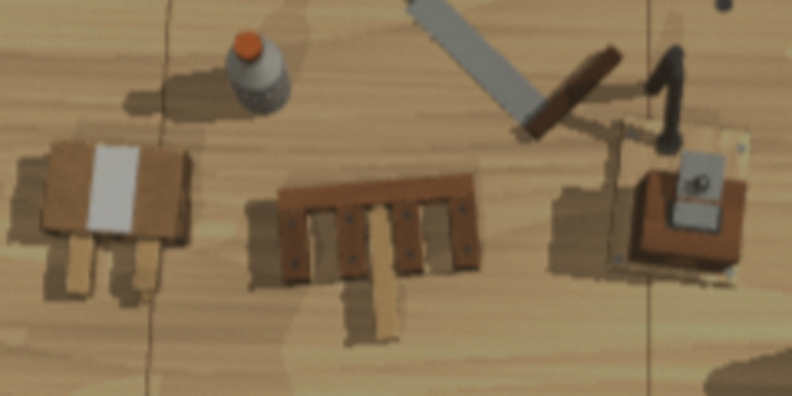

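The crop shows two pale, black-free stubs from the carton mouth (crop (80,265) and (147,265)), blank 3 in the middle of the rack, and the jig's front face at crop y≈262. Next are precise measurements, with close crops of the jig in both views.

```bash
python3 - <<'E'
from h import *
c=dict(np.load("top0.npz")); d=dict(np.load("side0.npz"))
f=lambda k,x0,y0,x1,y1,s:cv2.resize(k["image"][y0:y1,x0:x1,::-1],None,fx=s,fy=s,interpolation=cv2.INTER_CUBIC)
a=f(c,375,140,441,206,6); b=f(d,285,125,351,191,6)
a2=f(c,200,145,266,215,6)[:204*1]; 
cv2.imwrite("pics/jig.png",np.hstack([a,b]))
E
```

```text
(no output)
```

View pics/jig.png

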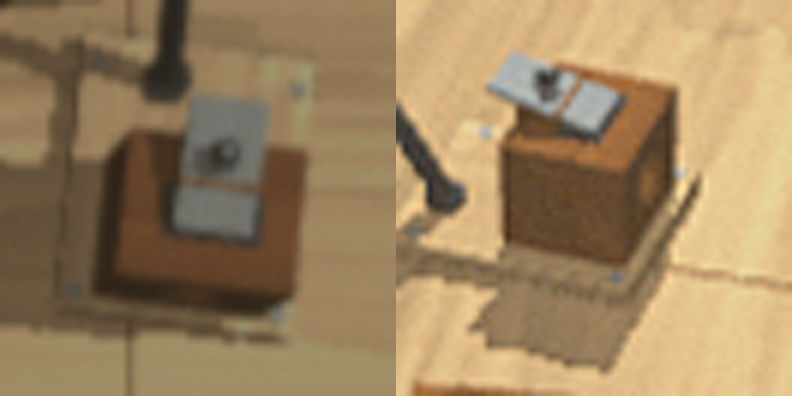

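The left crop (top view) shows the jig's top face with its front edge from crop (115,275) to (296,292). The right crop (side view) shows the front-left top corner at (628,170), the front-right at (676,88), the back-left at (502,140), and the hole at about (650,180).

```bash
python3 - <<'E'
from h import *
c=dict(np.load("top0.npz")); d=dict(np.load("side0.npz"))
f=lambda x,y,ox,oy,s:((x+.5)/s-.5+ox,(y+.5)/s-.5+oy)
for nm,x,y in(("FL",115,275),("FR",297,292),("BL",132,133),("BR",305,150)): print("top",nm,ray(c,*f(x,y,375,140,6),.076).round(4))
for nm,x,y in(("FL",628,170),("FR",676,88),("BL",502,140)): print("side",nm,ray(d,*f(x-396,y,285,125,6),.076).round(4))
print("side bottom FL",ray(d,*f(625-396,262,285,125,6),.015).round(4))
# brown/pale line fits, top view
def lab(k): return cv2.cvtColor(k["image"],cv2.COLOR_RGB2HSV)
for u,v in((408,180),(300,170),(320,200),(228,190),(220,160),(360,220)): print((u,v),lab(c)[v,u],c["image"][v,u])
for u,v in((300,205),(320,216),(285,266),(283,287),(300,250),(255,280)): print("s",(u,v),lab(d)[v,u],d["image"][v,u])
for n,k,b in(("top",c,(200,148,360,222)),("side",d,(230,185,350,300))):
    save(k,f"pics/{n}z.png",b,5 if n=="top" else 5)
E
python3 -c "
import cv2;a=cv2.imread('pics/topz.png');print(a.shape);a=cv2.imread('pics/sidez.png');print(a.shape)"
```

```text
top FL [ 0.6027 -0.2422  0.076 ]
top FR [ 0.596  -0.3446  0.076 ]
top BL [ 0.6847 -0.2517  0.076 ]
top BR [ 0.6778 -0.35    0.076 ]
side FL [ 0.6041 -0.2664  0.076 ]
side FR [ 0.5962 -0.3627  0.076 ]
side BL [ 0.69   -0.2785  0.076 ]
side bottom FL [ 0.6022 -0.2511  0.015 ]
(408, 180) [ 13 125  86] [86 62 44]
(300, 170) [ 13 147 104] [104  70  44]
(320, 200) [ 18 109 136] [136 112  78]
(228, 190) [ 18 119 103] [103  83  55]
(220, 160) [ 16 130 120] [120  91  59]
(360, 220) [ 19  98 158] [158 135  97]
s (300, 205) [ 14 159 148] [148  99  56]
s (320, 216) [ 18 115 124] [124 102  68]
s (285, 266) [ 19 124 227] [227 186 117]
s (283, 287) [ 19 118 121] [121 100  65]
s (300, 250) [ 17 101 209] [209 174 126]
s (255, 280) [ 16 131 168] [168 129  82]
(370, 800, 3)
(575, 600, 3)
```

View pics/topz.png

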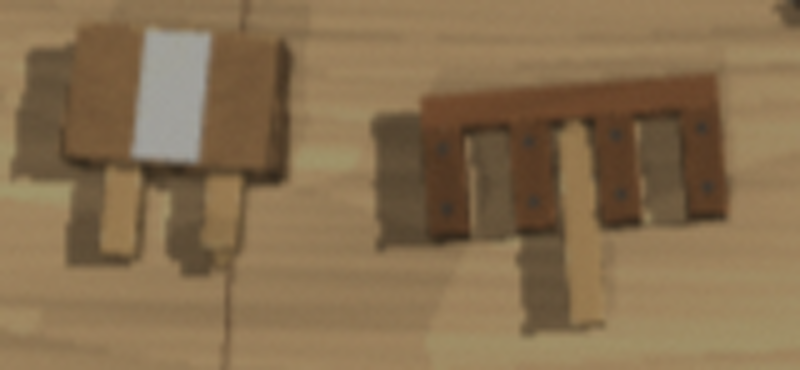

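View pics/sidez.png

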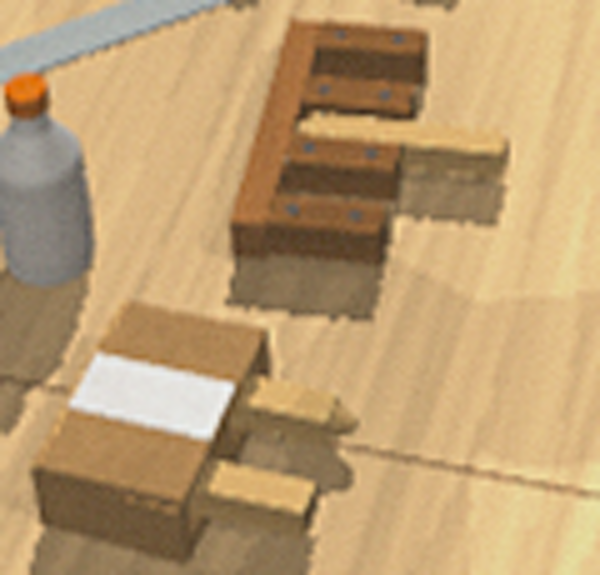

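The top crop shows blanks at about (122,210) and (224,212), with rack battens at 450–705. The side crop shows the nearer (+y) blank with a square outer end at (310,500) and the far blank with a chamfered tip at (350,415). The jig block's top is actually at 15+76 = 91 mm, so I redo the rays with that.

```bash
cat >> h.py <<'E'
def pk(c,x,y,ox,oy,s,z): return ray(c,(x+.5)/s-.5+ox,(y+.5)/s-.5+oy,z)
E
python3 - <<'E'
from h import *
c=dict(np.load("top0.npz")); d=dict(np.load("side0.npz"))
def T(nm,c,pts,ox,oy,s,z):
    q=[pk(c,x,y,ox,oy,s,z)[:2] for x,y in pts]; print(nm,[tuple((1000*p).round(1)) for p in q]); return q
def yaw(p,q): print("   yaw",np.degrees(np.arctan2(*(p-q)[::-1])).round(2))
T("jig top",c,((115,275),(297,292),(132,133),(305,150)),375,140,6,.091)
T("jig side",d,((628-396,170),(676-396,88),(502-396,140)),285,125,6,.091)
T("jig side low FL",d,((625-396,262),),285,125,6,.015)
# rack top view, z=.042: battens outer corners FL,(far)BL,BR,FR at back board z=.040
T("rack back top",c,((422,97),(718,72)),200,148,5,.040)
T("rack front batten",c,((428,240),(468,238),(686,220),(726,216)),200,148,5,.042)
T("rack side back",d,((233,222),(292,22)),230,185,5,.040)
T("rack side front",d,((388,232),(428,33)),230,185,5,.042)
T("b3 top",c,((570,325),(603,324),(560,125),(586,121)),200,148,5,.036)
T("b3 side",d,((507,155),),230,185,5,.036)
T("carton roof top",c,((64,160),(275,178),(76,24),(283,38)),200,148,5,.055)
T("carton side",d,((180,502),(266,330)),230,185,5,.055)
a=T("bl (left, square out)",c,((103,170),(100,250),(140,170),(136,255)),200,148,5,.036)
b=T("br (right, cham out)",c,((209,178),(205,246),(243,178),(236,250)),200,148,5,.036)
T("bl side",d,((305,518),(320,488)),230,185,5,.036)
T("br side shoulder",d,((333,422),(342,397)),230,185,5,.036)
E
```

```text
jig top [(np.float64(600.0), np.float64(-239.3)), (np.float64(593.4), np.float64(-340.6)), (np.float64(681.0), np.float64(-248.7)), (np.float64(674.2), np.float64(-345.8))]
jig side [(np.float64(599.0), np.float64(-246.1)), (np.float64(591.2), np.float64(-341.1)), (np.float64(683.7), np.float64(-258.0))]
jig side low FL [(np.float64(602.2), np.float64(-251.1))]
rack back top [(np.float64(663.0), np.float64(133.6)), (np.float64(687.0), np.float64(-71.9))]
rack front batten [(np.float64(562.4), np.float64(125.0)), (np.float64(564.6), np.float64(97.6)), (np.float64(581.4), np.float64(-51.9)), (np.float64(585.0), np.float64(-79.4))]
rack side back [(np.float64(661.3), np.float64(133.2)), (np.float64(684.4), np.float64(-71.1))]
rack side front [(np.float64(560.4), np.float64(119.1)), (np.float64(586.6), np.float64(-80.8))]
b3 top [(np.float64(507.1), np.float64(25.8)), (np.float64(508.5), np.float64(3.2)), (np.float64(646.8), np.float64(37.2)), (np.float64(650.2), np.float64(19.2))]
b3 side [(np.float64(504.3), np.float64(22.6))]
carton roof top [(np.float64(608.5), np.float64(373.7)), (np.float64(600.2), np.float64(229.6)), (np.float64(703.9), np.float64(372.2)), (np.float64(698.3), np.float64(229.4))]
carton side [(np.float64(613.1), np.float64(373.3)), (np.float64(606.2), np.float64(232.7))]
bl (left, square out) [(np.float64(605.7), np.float64(352.1)), (np.float64(549.8), np.float64(350.4)), (np.float64(606.4), np.float64(326.6)), (np.float64(547.0), np.float64(325.5))]
br (right, cham out) [(np.float64(602.2), np.float64(278.7)), (np.float64(554.6), np.float64(278.6)), (np.float64(602.9), np.float64(255.2)), (np.float64(552.5), np.float64(257.2))]
bl side [(np.float64(545.5), np.float64(352.1)), (np.float64(543.5), np.float64(328.6))]
br side shoulder [(np.float64(550.6), np.float64(278.0)), (np.float64(551.0), np.float64(257.5))]
```

Both views agree on the rack, at about (575, 20) mm with yaw 6.4°. The left blank has its square end out and the right blank its chamfer out. I start with the left one, as its inner chamfered end leads into the jig and it needs no turning.

Emit:
{"api": "send_rows", "payload": {
  "increments": [0,0,0.02,3.3,-2.05,0,0.55,0,0,0.02,3.3,-2.05,0,0.55,0,0,0.02,3.3,-2.05,0,0.55,0,0,0.02,3.3,-2.05,0,0.55,0,0,0.02,3.3,-2.05,0,0.55,0,0,0.02,3.3,-2.05,0,0.55,0,0,0.02,3.3,-2.05,0,0.55,0,0,0.02,3.3,-2.05,0,0.55,0,0,0.02,3.3,-2.05,0,0.55,0,0,0.02,3.3,-2.05,0,0.55,0,0,0.02,3.3,-2.05,0,0.55,0,0,0.02,3.3,-2.05,0,0.55,0,0,0,3.3,-2.05,0,0.55,0,0,0,0.9,-0.35,0,0.55,0,0,0,0,0,0,0.55],
  "newtons": 40
}}

```text
time: 1.35
position: [0.5801, 0.337, 0.2297]
tool_rot: [-0.005, 1.0, -0.0, 0.0]
ft_force: [-0.1, -0.0, 0.0]
grip_width: 0.0478
grip_force: 0.0
```

Emit:
{"api": "send_rows", "payload": {
  "increments": [0,0,0,-0.3,0.2,-3.6,0.55,0,0,0,0,0,-3.6,0.55,0,0,0,0,0,-3.6,0.55,0,0,0,0,0,-3.6,0.55,0,0,0,0,0,-3.6,0.55,0,0,0,0,0,-2.4,0.55,0,0,0,0,0,-1.2,0.55,0,0,0,0,0,0,0.55,0,0,0,0,0,0,0.0,0,0,0,0,0,0,0.0,0,0,0,0,0,0,0.0,0,0,0,0,0,0,0.0,0,0,0,0,0,0,0.0]
}}

```text
time: 2.43
position: [0.5752, 0.3416, 0.0163]
tool_rot: [-0.008, 1.0, 0.001, 0.001]
ft_force: [-0.4, -0.2, 1.3]
grip_width: 0.0245
grip_force: 37.7
```

Emit:
{"api": "send_rows", "payload": {
  "increments": [0,0,0,0,0,0.4,0,0,0,0,-1.5,0,0,0,0,0,0,-2.5,0,0,0,0,0,0,-2.5,0,0,0,0,0,0,-2.5,0,0,0,0,0,0,-1.5,0,0,0,0,0,0,0,0,3.5,0,0,0,0,0,0,3.5,0,0,0,0,0,0,3.5,0,0,0,0,0,0,3.0,0,0,0,0,0,0,0,0]
}}

```text
time: 3.35
position: [0.4731, 0.3432, 0.1605]
tool_rot: [-0.008, 1.0, 0.003, 0.006]
ft_force: [0.2, 0.1, -0.0]
grip_width: 0.0245
grip_force: 37.7
```

Emit:
{"api": "send_rows", "payload": {
  "increments": [0,0,-0.01,-0.1,-2.0,0,0,0,0,-0.01,-0.1,-3.9,0,0,0,0,-0.01,-0.1,-3.9,0,0,0,0,-0.01,-0.1,-3.9,0,0,0,0,-0.01,-0.1,-3.9,0,0,0,0,-0.01,-0.1,-3.9,0,0,0,0,-0.01,-0.1,-3.9,0,0,0,0,-0.01,-0.1,-3.9,0,0,0,0,-0.01,-0.1,-3.9,0,0,0,0,-0.01,-0.1,-3.9,0,0,0,0,0,-0.1,-3.9,0,0,0,0,0,-0.1,-3.9,0,0,0,0,0,-0.1,-3.9,0,0,0,0,0,-0.1,-3.9,0,0,0,0,0,-0.1,-3.9,0,0,0,0,0,-0.1,-3.9,0,0,0,0,0,0,-2,-2.5,0,0,0,0,0,0,-3.5,0,0,0,0,0,0,-3.5,0,0,0,0,0,0,0,0]
}}

```text
time: 5.02
position: [0.4491, -0.2811, 0.0522]
tool_rot: [0.043, 0.999, 0.005, -0.005]
ft_force: [-1.8, 1.8, -0.6]
grip_width: 0.0246
grip_force: 37.7
```

```bash
python3 - <<'E'
from h import *
c=shot("top");d=shot("side"); np.savez("top1.npz",**c); np.savez("side1.npz",**d)
f=lambda k,x0,y0,x1,y1,s:cv2.resize(k["image"][y0:y1,x0:x1,::-1],None,fx=s,fy=s,interpolation=cv2.INTER_CUBIC)
cv2.imwrite("pics/pre.png",np.hstack([f(c,365,145,445,265,5),f(d,290,125,370,245,5)]))
o=robot.get_obs();print(o["position"],o["tool_rot"])
E
```

```text
[ 0.45214906 -0.28278639  0.05749564] [ 0.04248182  0.99909471  0.00148857 -0.0016841 ]
```

View pics/pre.png

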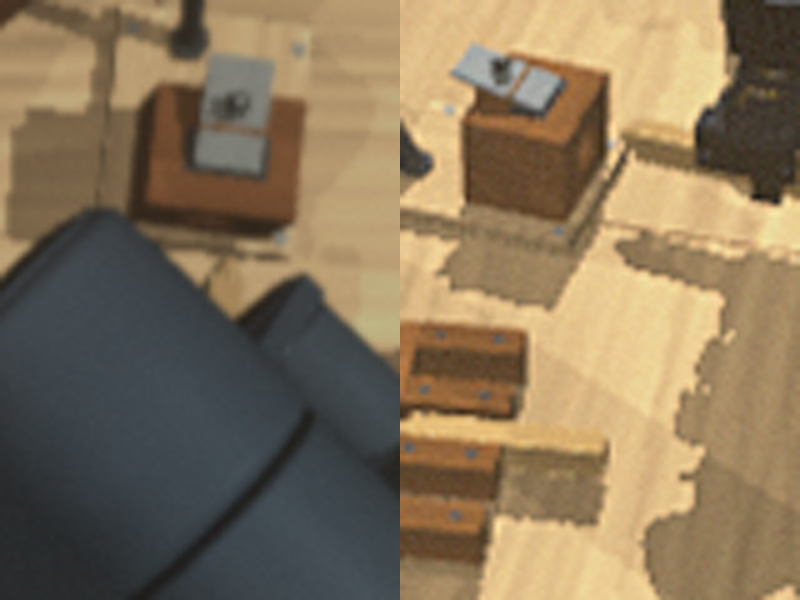

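```bash
cat >> h.py <<'E'
def edge(c,p,q,z,n=12,w=3.0):
    "subpixel points of the strongest brightness step across the pixel segment p-q, cast on plane z; line fit"
    g=cv2.GaussianBlur(cv2.cvtColor(c["image"],cv2.COLOR_RGB2GRAY).astype(np.float32),(0,0),.7)
    p=np.array(p,float);q=np.array(q,float);t=(q-p)/np.linalg.norm(q-p);m=np.array([-t[1],t[0]])
    s=np.arange(-w,w+.01,.1); P=[]
    for k in np.linspace(.08,.92,n):
        xy=(p+(q-p)*k)+s[:,None]*m
        v=cv2.remap(g,xy[:,0].astype(np.float32)[None],xy[:,1].astype(np.float32)[None],cv2.INTER_CUBIC)[0]
        d=np.abs(np.gradient(v)); i=d.argmax(); P.append(ray(c,*xy[i],z)[:2])
    P=np.array(P); vx,vy,x0,y0=cv2.fitLine(P.astype(np.float32),cv2.DIST_HUBER,0,.001,.001).ravel()
    if (vx if abs(vx)>abs(vy) else vy)<0: vx,vy=-vx,-vy
    r=np.abs((P-[x0,y0])@[-vy,vx])
    return np.array([x0,y0]),np.array([vx,vy]),np.median(r)
E
python3 - <<'E'
from h import *
c=dict(np.load("top0.npz")); d=dict(np.load("side0.npz"));c1=dict(np.load("top1.npz")); d1=dict(np.load("side1.npz"))
f=lambda x,y,ox,oy,s:((x+.5)/s-.5+ox,(y+.5)/s-.5+oy)
A=lambda nm,e:print(nm,(e[0]*1000).round(1),"dir deg",np.degrees(np.arctan2(e[1][1],e[1][0])).round(2),"res mm",(e[2]*1000).round(2))
t=lambda x,y:f(x,y,375,140,6); s=lambda x,y:f(x-396,y,285,125,6)
A("top R",edge(c,t(305,150),t(297,288),.091)); A("top L",edge(c,t(131,140),t(116,270),.091))
A("top F",edge(c,t(118,276),t(292,291),.091))
A("side L",edge(d,s(502,140),s(628,170),.091)); A("side F",edge(d,s(628,170),s(676,88),.091))
A("side Lbottom",edge(d,s(504,243),s(620,265),.015))
for z in(.066,.0685,.071):
    print("tip top",z,pk(c1,222,260,365,145,5,z).round(4),"side",pk(d1,625-400,130,290,125,5,z).round(4))
print("hole side z=.053",pk(d1,592-400,148,290,125,5,.053).round(4))
E
```

```text
top R [ 635.4 -343.1] dir deg -6.07 res mm 0.65
top L [ 640.5 -242. ] dir deg 3.3 res mm 1.47
top F [ 597.1 -288.7] dir deg 83.42 res mm 0.78
side L [ 641.7 -250.9] dir deg -10.71 res mm 6.12
side F [ 591.7 -292.4] dir deg 77.4 res mm 2.62
side Lbottom [ 643.7 -247.4] dir deg -6.63 res mm 1.24
tip top 0.066 [ 0.5676 -0.2958  0.066 ] side [ 0.5691 -0.3053  0.066 ]
tip top 0.0685 [ 0.5672 -0.2953  0.0685] side [ 0.5683 -0.3019  0.0685]
tip top 0.071 [ 0.5668 -0.2947  0.071 ] side [ 0.5676 -0.2984  0.071 ]
hole side z=.053 [ 0.5922 -0.2938  0.053 ]
```

The left crop (top view) shows the held blank's chamfered tip at (222,258), just right of the jig's middle line. The side crop shows the tip at (625,130) and the hole at about (592,148). The tip has to move about +1 cm in y and 1.6 cm down.

Emit:
{"api": "send_rows", "payload": {
  "increments": [0,0,-0.01,0,0.55,-0.8,0,0,0,0,0,0.55,-0.8,0,0,0,0,0,0,0,0,0,0,0,0,0,0,0,0,0,0,0,0,0,0]
}}

```text
time: 5.53
position: [0.4539, -0.2728, 0.0436]
tool_rot: [0.047, 0.999, -0.001, 0.001]
ft_force: [0.4, -0.4, -0.6]
grip_width: 0.0247
grip_force: 37.7
```

```bash
python3 - <<'E'
from h import *
c=shot("top");d=shot("side"); np.savez("top2.npz",**c); np.savez("side2.npz",**d)
f=lambda k,x0,y0,x1,y1,s:cv2.resize(k["image"][y0:y1,x0:x1,::-1],None,fx=s,fy=s,interpolation=cv2.INTER_CUBIC)
cv2.imwrite("pics/pre2.png",np.hstack([f(c,385,175,430,225,8),f(d,315,130,365,180,8)]))
o=robot.get_obs();print(o["position"],o["tool_rot"],o["ft_force"])
E
```

```text
[ 0.45386006 -0.27307382  0.04339612] [ 4.71946865e-02  9.98885224e-01 -6.52384525e-04  7.38141782e-04] [ 0.70589027 -0.03272452 -0.62083506]
```

View pics/pre2.png

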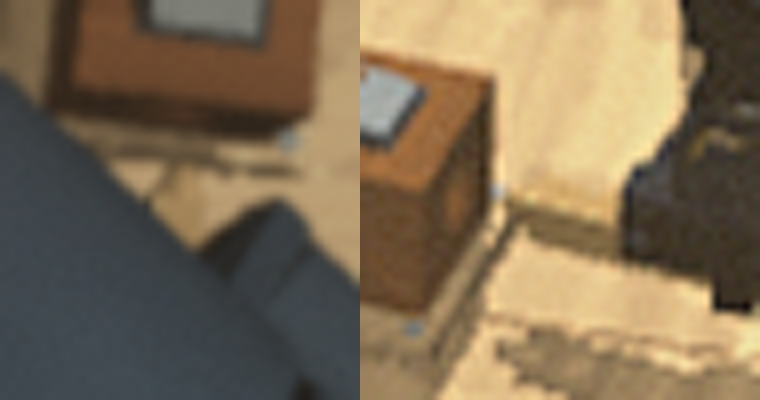

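```bash
python3 - <<'E'
from h import *
c=dict(np.load("top2.npz")); d=dict(np.load("side2.npz"))
print("tip top",pk(c,182,170,385,175,8,.0545).round(4)," jig FL,FR",pk(c,72,95,385,175,8,.091).round(4),pk(c,312,118,385,175,8,.091).round(4))
print("tip side",pk(d,512-360,215,315,130,8,.0545).round(4)," hole",pk(d,455-360,200,315,130,8,.053).round(4))
E
```

```text
tip top [ 0.5719 -0.2927  0.0545]  jig FL,FR [ 0.5965 -0.2387  0.091 ] [ 0.5898 -0.3388  0.091 ]
tip side [ 0.5677 -0.2829  0.0545]  hole [ 0.5975 -0.29    0.053 ]
```

In the side crop the tip at (512,215) lines up with the hole at (455,200) to within about 3 mm. I advance in steps and watch the force.

Emit:
{"api": "send_rows", "payload": {
  "increments": [0,0,-0.005,1.0,-0.3,0,0,0,0,0,1.4,-0.15,0,0,0,0,0,1.0,-0.1,0,0,0,0,0,0.8,-0.08,0,0,0,0,0,0,0,0,0]
}}

```text
time: 6.05
position: [0.4903, -0.2762, 0.0415]
tool_rot: [0.049, 0.999, 0.003, -0.006]
ft_force: [-10.6, 1.6, 0.4]
grip_width: 0.0244
grip_force: 39.1
```

Emit:
{"api": "send_rows", "payload": {
  "increments": [0,0,0,0.4,-0.04,0,0,0,0,0,0.4,-0.04,0,0,0,0,0,0,0,0,0,0,0,0,0,0,0,0]
}}

```text
time: 6.38
position: [0.4916, -0.2741, 0.0403]
tool_rot: [0.05, 0.999, 0.007, -0.013]
ft_force: [-22.4, -0.1, 3.6]
grip_width: 0.0242
grip_force: 40.1
```

```bash
python3 - <<'E'
from h import *
from scipy.spatial.transform import Rotation as Ro
o=robot.get_obs();print(o["position"],o["ft_force"],o["moment"]); R=Ro.from_quat(o["tool_rot"]).as_matrix();print(R.round(3))
F=o["ft_force"];M=o["moment"];rx=.107
print("ry",(rx*F[1]-M[2])/F[0],"rz",(M[1]+rx*F[2])/F[0])
E
```

```text
[ 0.49158421 -0.27410984  0.04031295] [-22.38259765  -0.10547166   3.57751596] [-0.11611176  3.34553291 -0.60025951]
[[-0.995  0.099 -0.025]
 [ 0.099  0.995  0.015]
 [ 0.026  0.012 -1.   ]]
ry -0.026313927037667682 rz -0.16657258341503747
```

The −y corner of the blank seems to be hitting the rim, judging by the moment, so I back off, shift +y and retry.

Emit:
{"api": "send_rows", "payload": {
  "increments": [0,0,0,-1.5,0.15,0,0,0,0,0,-1.5,0.15,0.1,0,0,0,0,0,0.6,0,0,0,0,0,0,0,0,0,0,0,0,0,0,0,0]
}}

```text
time: 6.8
position: [0.4742, -0.271, 0.0438]
tool_rot: [0.05, 0.999, -0.0, 0.001]
ft_force: [-0.3, -0.9, -1.3]
grip_width: 0.0238
grip_force: 40.0
```

```bash
python3 - <<'E'
from h import *
o=robot.get_obs();print(o["position"],o["tool_rot"],o["ft_force"],o["moment"])
d=shot("side");np.savez("side3.npz",**d)
g=cv2.cvtColor(d["image"],cv2.COLOR_RGB2GRAY)
print(g[148:168,322:360])
E
```

```text
[ 0.47420726 -0.27099684  0.04382773] [ 4.96757754e-02  9.98765121e-01 -4.08443469e-04  6.19172152e-04] [-0.29612917 -0.89986229 -1.29566951] [-0.05911579  0.00839176  0.00986393]
[[116 115 118 109  79  60  63  67  52 109 186 211 204 199 200 198 197 200
  209 216 215 222 227 210 120  54  55  54  64  85  61  49  52  60  62  56
   55  57]
 [115 116 119 104  64  63  68  62  51 117 194 201 205 206 195 194 201 209
  214 213 212 169 166 149  72  57  55  58  68  70  56  56  55  61  58  56
   59  60]
 [119 116 114  82  63  69  70  69  49 122 198 196 194 192 189 185 198 215
  219 221 200  75  67  76  72  72  56  58  55  61  60  53  57  54  59  59
   53  56]
 [122 115  95  64  70  81  69  65  50 118 196 188 188 183 177 182 196 210
  212 206 156  58  75  72  78  75  53  57  60  52  62  61  59  60  61  54
   60  64]
 [125 105  73  64  72  83  70  56  52 121 193 187 194 184 185 188 199 204
  204 187  88  67  75  76  79  66  50  62  60  59  59  61  57  57  62  60
   61  57]
 [ 98  76  61  75  86  82  80 122 156 169 186 176 179 173 179 186 189 190
  202 182  50  68  82  79  89  99  60  59  64  59  
[... 1560 characters left out ...]
 122 111  88  91  86  74  69  55  55  48  52  54  56
   58  65]
 [ 75  77  64  78 110 124 121  91  88 143 205 203 201 196 202 197 198 198
  200 204 196 195 204 188 168 140 148 118 113  96  92  73  48  54  53  53
   49  56]
 [ 76  65  70  92 121 122 102  85 128 184 203 202 198 194 196 199 195 197
  195 198 200 204 208 211 202 187 185 178 187 175 147  85  47  51  50  55
   53  68]
 [ 77  71  78 104 120 111  88  98 149 205 200 200 198 195 197 198 197 193
  195 196 202 201 205 205 202 203 193 194 200 211 190 126  45  47  56  46
   54  78]
 [ 78  74 100 124 125  97  90 114 148 207 202 200 196 193 195 199 195 194
  199 198 198 203 201 203 194 198 189 186 187 198 194 129  29  35  41  43
   49  94]]
```

```bash
cat >> h.py <<'E'
def proj(c,X):
    p=c["R"]@np.array(X)+c["t"]; return np.array([c["fx"]*p[0]/p[2]+c["cx"],c["fy"]*p[1]/p[2]+c["cy"]]).round(1)
E
python3 - <<'E'
from h import *
d=dict(np.load("side3.npz")); a=np.radians(-5.7); g=np.array([.4742,-.271,.0548]); ax=np.array([np.cos(a),np.sin(a),0]); l=np.array([-ax[1],ax[0],0]);u=np.array([0,0,1])
for s in(70,85,100,106): print("blank",s,"TL",proj(d,g+ax*s/1e3+.012*l+.012*u),"BL",proj(d,g+ax*s/1e3+.012*l-.012*u),"TR",proj(d,g+ax*s/1e3-.012*l+.012*u))
print("tip",proj(d,g+ax*.12))
a=np.radians(-6.3);o=np.array([.596,-.290,0]);ax=np.array([np.cos(a),np.sin(a),0]);l=np.array([-ax[1],ax[0],0])
for n,x,y,z in(("FLt",0,.05,.091),("FRt",0,-.05,.091),("BLt",.084,.05,.091),("FLb",0,.05,.015),("FRb",0,-.05,.015),("hole",0,0,.053),("hL",0,.019,.053),("hR",0,-.019,.053),("hT",0,0,.072),("hB",0,0,.034)): print(n,proj(d,o+ax*x+l*y+u*z))
im=d["image"][128:185,310:350].astype(int); hs=cv2.cvtColor(d["image"],cv2.COLOR_RGB2HSV)
print("gray"); print(cv2.cvtColor(d["image"],cv2.COLOR_RGB2GRAY)[132:172,318:334])
E
```

```text
blank 70 TL [338.5 157.2] BL [338.3 162.3] TR [340.5 153.7]
blank 85 TL [334.7 156.4] BL [334.6 161.5] TR [336.7 152.9]
blank 100 TL [330.9 155.6] BL [330.9 160.7] TR [333.  152.1]
blank 106 TL [329.4 155.3] BL [329.4 160.4] TR [331.5 151.8]
tip [327.  155.4]
FLt [322.2 153.7]
FRt [331.3 139.5]
BLt [301.3 149.1]
FLb [322.2 169.9]
FRb [331.1 155.5]
hole [326.8 154.6]
hL [325.1 157.4]
hR [328.5 151.9]
hT [326.8 150.6]
hB [326.8 158.6]
gray
[[196 203 207 205 206 201 192 196 200 202 205 208 206 208 212 210]
 [205 206 204 200 200 194 195 194 203 205 205 204 206 208 211 207]
 [207 206 205 200 190 194 192 199 205 202 207 207 208 210 211 207]
 [214 211 208 202 197 195 197 201 209 206 208 207 206 211 207 203]
 [175 186 199 195 200 202 203 207 208 208 207 204 203 208 202 202]
 [117 130 150 147 164 168 183 205 208 214 214 212 210 204 203 205]
 [120 118 105 110 112 116 132 157 160 170 181 193 199 198 206 203]
 [156 152 138 122 115 115 113 110 106 110 122 137 140 154 196 208]
 [171 165 162 147 111 113 117 116 109 110 110 106  88 105 186 209]
 [165 172 168 141  96 100 119 120 114 118 112 105  85 1
[... 1322 characters left out ...]
  78 112 127 122  95 100 139]
 [ 75  81  86  79  79  72  69  68  68  94 131 123 101  91 130 185]
 [ 83  78  81  78  77  68  69  63  80 122 130 117  87 133 188 207]
 [ 82  81  78  83  75  77  64  78 110 124 121  91  88 143 205 203]
 [ 78  81  79  83  76  65  70  92 121 122 102  85 128 184 203 202]
 [ 79  81  85  83  77  71  78 104 120 111  88  98 149 205 200 200]
 [ 73  79  80  84  78  74 100 124 125  97  90 114 148 207 202 200]
 [ 84  75  77  76  71  92 130 127 111  82 104 115 149 206 206 198]
 [123 121 111 104 109 114 137 121  97  88 100 113 148 159 165 175]
 [137 137 127 110 111 119 115  98  89 110 111 136 191 176 182 178]
 [131 127 112 102 109 118 113  88 101 128 111 156 200 162 163 152]]
```

```bash
python3 - <<'E'
from h import *
d=dict(np.load("top2.npz")); a=np.radians(-5.4); g=np.array([.4539,-.2731,.0545]); ax=np.array([np.cos(a),np.sin(a),0]); l=np.array([-ax[1],ax[0],0]);u=np.array([0,0,1])
for s in(90,98,106): print("blank",s,"TL",proj(d,g+ax*s/1e3+.012*l+.012*u),"TR",proj(d,g+ax*s/1e3-.012*l+.012*u))
print("tip L R",proj(d,g+ax*.12+l*.005),proj(d,g+ax*.12-l*.005))
a=np.radians(-6.3);o=np.array([.596,-.290,0]);ax=np.array([np.cos(a),np.sin(a),0]);l=np.array([-ax[1],ax[0],0])
for n,x,y,z in(("FLt",0,.05,.091),("FRt",0,-.05,.091),("BRt",.084,-.05,.091),("FRb",0,-.05,.015),("board FL",-.01,.07,.015),("board FR",-.01,-.07,.015)): print(n,proj(d,o+ax*x+l*y+u*z))
print(cv2.cvtColor(d["image"],cv2.COLOR_RGB2GRAY)[184:208,395:428])
E
```

```text
blank 90 TL [401.3 203.1] TR [408.4 204. ]
blank 98 TL [401.5 200.8] TR [408.6 201.6]
blank 106 TL [401.8 198.4] TR [408.8 199.3]
tip L R [403.4 195.1] [406.3 195.5]
FLt [394. 185.]
FRt [423.8 189.1]
BRt [426.3 164.7]
FRb [418.1 192.6]
board FL [384.  190.7]
board FR [423.4 196.1]
[[ 78  80  80  77  78  79  79  79  79  79  79  80  81  81  82  81  80  81
   83  82  82  84  82  82  83  84  82  84  87 114 148 156 162]
 [ 65  69  74  72  71  75  76  76  75  75  77  78  79  78  79  79  79  82
   80  80  83  81  82  82  82  82  84  82  87 119 152 163 163]
 [ 47  51  57  55  56  58  63  62  63  64  68  71  72  75  75  76  76  76
   78  79  79  80  81  81  82  81  81  82  89 123 155 164 164]
 [ 40  41  45  43  42  42  47  48  47  51  55  57  60  61  61  63  65  65
   69  71  73  77  76  76  79  79  80  80  86 119 154 163 164]
 [ 42  43  42  42  42  43  45  45  47  49  50  52  53  52  49  48  49  50
   52  55  58  59  63  63  66  70  71  71  84 126 157 164 165]
 [ 53  53  51  47  44  47  44  46  47  48  51  52  55  55  52  48  45  41
   43  40  43  43  46  46  48  53  56  67  94 139 157 162 1
[... 1770 characters left out ...]
4 162 163 162]
 [ 66  65  66  64  64  63  62  59  58  59  69 101 126 133 137 140 130 100
   65  46  40  42  47  57  61  62  62  65  97 146 161 162 162]
 [ 66  66  65  65  64  63  63  62  59  59  58  70 101 126 132 117  83  50
   38  40  41  43  53  60  61  62  60  64  81 128 154 157 158]
 [ 67  65  65  65  65  66  63  62  61  61  59  59  70  96 104  77  47  37
   38  42  41  49  59  61  62  61  61  59  63  94 132 153 157]
 [ 68  67  67  66  65  65  65  64  64  62  60  58  58  66  65  46  38  38
   41  41  44  57  60  61  62  63  60  53  53  66  97 135 153]
 [ 69  66  67  67  67  66  65  64  64  64  60  60  60  58  54  44  40  41
   40  41  52  59  62  62  62  61  58  52  58  63  69  96 126]]
```

Comparing with the projections, the jig matches (596, −290) mm with yaw −6.3°, but the blank sits about 4 mm to −y and 3 mm low of the kinematics. I correct for that and advance.

Emit:
{"api": "send_rows", "payload": {
  "increments": [0,0,-0.01,0.5,-0.2,0.25,0,0,0,0,0.8,-0.09,0,0,0,0,0,0.8,-0.09,0,0,0,0,0,0.8,-0.09,0,0,0,0,0,0,0,0,0,0,0,0,0,0,0,0]
}}

```text
time: 7.35
position: [0.5031, -0.2756, 0.046]
tool_rot: [0.054, 0.999, -0.0, 0.0]
ft_force: [0.5, 0.1, -0.6]
grip_width: 0.0241
grip_force: 40.0
```

It is in, with no contact force at about 27 mm. I push on to the wedge.

Emit:
{"api": "send_rows", "payload": {
  "increments": [0,0,0,0.6,-0.07,0,0,0,0,0,0.6,-0.07,0,0,0,0,0,0.4,-0.04,0,0,0,0,0,0,0,0,0,0,0,0,0,0,0,0,0,0,0,0,0,0,0]
}}

```text
time: 7.85
position: [0.5184, -0.2776, 0.046]
tool_rot: [0.055, 0.998, -0.0, 0.0]
ft_force: [-0.3, -1.2, -2.1]
grip_width: 0.0238
grip_force: 40.0
```

Emit:
{"api": "send_rows", "payload": {
  "increments": [0,0,0,0.4,-0.04,0,0,0,0,0,0,0,0,0,0,0,0,0,0,0,0,0,0,0,0,0,0,0]
}}

```text
time: 8.18
position: [0.5189, -0.277, 0.0455]
tool_rot: [0.055, 0.998, 0.001, -0.003]
ft_force: [-7.4, -3.0, 0.9]
grip_width: 0.0238
grip_force: 40.0
```

It wedged with 7 N at tip depth of about 42 mm, so this end is chamfered. I withdraw and go to the left rack channel.

Emit:
{"api": "send_rows", "payload": {
  "increments": [0,0,0,-0.8,0.09,0,0,0,0,0,-1.8,0.2,0,0,0,0,0,-2.4,0.26,0,0,0,0,0,-2.4,0.26,0,0,0,0,0,-2.0,0.2,2.0,0,0,0,0,0,0,2.0,0,0,0,0.025,0,3.7,0,0,0,0,0.025,0,3.7,0,0,0,0,0.025,0,3.7,0,0,0,0,0.025,0,3.7,0,0,0,0,0.025,0,3.7,0,0,0,0,0.025,0,3.7,0,0,0,0,0.025,0,3.7,0,0,0,0,0.025,0,3.7,0,0,0,0,0.022,0,3.7,0,0,0,0,0,0,0,-2,0,0,0,0,0,0,-2.5,0,0,0,0,0,0,0,0,0,0,0,0,0,0,0,0,0,0,0,0,0,0]
}}

```text
time: 9.85
position: [0.4285, 0.0651, 0.0416]
tool_rot: [-0.056, 0.998, 0.0, 0.0]
ft_force: [0.1, -0.4, -0.1]
grip_width: 0.0238
grip_force: 40.0
```

```bash
cat > chk.py <<'E'
from h import *
from scipy.spatial.transform import Rotation as Ro
import sys
o=robot.get_obs(); c=shot("top"); d=shot("side"); np.savez("topc.npz",**c); np.savez("sidec.npz",**d)
a=-Ro.from_quat(o["tool_rot"]).as_matrix()[:,0]; s0=float(sys.argv[1]) if len(sys.argv)>1 else 1
a=a*s0; g=o["position"]-Ro.from_quat(o["tool_rot"]).as_matrix()[:,2]*.011; l=np.array([-a[1],a[0],0]);u=np.array([0,0,1])
print("pos",o["position"].round(4),"dir",a.round(4),"yaw",np.degrees(np.arctan2(a[1],a[0])).round(2),"F",o["ft_force"].round(1))
for k,n in((c,"top"),(d,"side")):
    G=cv2.cvtColor(k["image"],cv2.COLOR_RGB2GRAY)
    print(n)
    for s in(.06,.08,.1):
        pts={e:proj(k,g+a*s+l*i*.012+u*j*.012) for e,i,j in(("TL",1,1),("TR",-1,1),("BL",1,-1),("BR",-1,-1))}
        print(s,{e:tuple(map(float,p)) for e,p in pts.items()})
        m=np.mean([pts["TL"],pts["BL" if n=="side" else "TR"]],0).round().astype(int)
        if 0<m[0]<635:
            if n=="top": print("  row",m[1],"cols from",m[0]-9,G[m[1],m[0]-9:m[0]+10])
            else: print("  col",m[0],"rows from",m[1]-9,G[m[1]-9:m[1]+10,m[0]])
    print("tip",proj(k,g+a*.12))
E
python3 chk.py
```

```text
pos [0.4285 0.0651 0.0416] dir [9.938e-01 1.113e-01 5.000e-04] yaw 6.39 F [ 0.1 -0.4 -0.1]
top
0.06 {'TL': (295.9, 217.3), 'TR': (303.1, 216.7), 'BL': (296.4, 217.9), 'BR': (303.4, 217.3)}
  row 217 cols from 291 [ 51  51  52  59  62  64  74  78  91  94  97  97 103 122 130 133 141 146
 149]
0.08 {'TL': (295.5, 211.4), 'TR': (302.6, 210.8), 'BL': (296.0, 212.1), 'BR': (303.0, 211.5)}
  row 211 cols from 290 [ 82  82  82  89 127 137 132 127 126 127 128 127 126 123 130 100  85  82
  84]
0.1 {'TL': (295.0, 205.5), 'TR': (302.2, 204.9), 'BL': (295.5, 206.3), 'BR': (302.5, 205.7)}
  row 205 cols from 290 [103 124 131 133 133 134 135 128 128 125 125 126 126 109  89  81  79  81
  81]
tip [298.4 199.8]
side
0.06 {'TL': (332.0, 222.5), 'TR': (332.9, 217.4), 'BL': (331.9, 227.8), 'BR': (332.8, 222.8)}
  col 332 rows from 216 [199 193 179 177 181 186 148 109 105 104 102 122 181 202 191 196 193 195
 192]
0.08 {'TL': (325.8, 221.9), 'TR': (326.8, 216.9), 'BL': (325.8, 227.2), 'BR': (326.7, 222.2)}
  col 326 rows from 216 [104 165 180 182 183 160 117 101 104 109 114 115 121 109 168 195 190 186
 184]
0.1 {'TL': (319.7, 221.3), 'TR': (320.7, 216.3), 'BL': (319.7, 226.6), 'BR': (320.7, 221.6)}
  col 320 rows from 215 [113 157 183 179 180 187 140  99 104 104 108 106 111 109 169 188 190 189
 185]
tip [314.2 220.9]
```

The blank again sits about 4 mm to −y in the top view, so I shift +0.35 cm in y, lower to 2 mm above the floor height and slide in.

Emit:
{"api": "send_rows", "payload": {
  "increments": [0,0,0,0,0.35,-1.2,0,0,0,0,0,0,-1.1,0,0,0,0,1.5,0.17,0,0,0,0,0,2.0,0.22,0,0,0,0,0,2.0,0.22,0,0,0,0,0,1.5,0.17,0,0,0,0,0,1.0,0.11,0,0,0,0,0,0,0,0,0,0,0,0,0,0,0,0]
}}

```text
time: 10.7
position: [0.5088, 0.0772, 0.019]
tool_rot: [-0.056, 0.998, -0.0, 0.001]
ft_force: [-1.2, -0.1, -0.5]
grip_width: 0.0234
grip_force: 40.0
```

Emit:
{"api": "send_rows", "payload": {
  "increments": [0,0,0,1.2,0.13,0,0,0,0,0,0.8,0.09,0,0,0,0,0,0.5,0.05,0,0,0,0,0,0,0,0,0,0,0,0,0,0,0,0,0,0,0,0,0,0,0]
}}

```text
time: 11.2
position: [0.5324, 0.0804, 0.018]
tool_rot: [-0.056, 0.998, 0.0, -0.001]
ft_force: [-0.1, -0.5, -0.4]
grip_width: 0.0236
grip_force: 40.0
```

Emit:
{"api": "send_rows", "payload": {
  "increments": [0,0,0,0.3,0.03,-0.15,0,0,0,0,0,0,-0.1,0,0,0,0,0,0,0,0,0,0,0,0,0,0,0]
}}

```text
time: 11.53
position: [0.5354, 0.0808, 0.016]
tool_rot: [-0.056, 0.998, 0.0, -0.001]
ft_force: [-2.8, -0.8, 5.2]
grip_width: 0.0238
grip_force: 40.0
```

Emit:
{"api": "send_rows", "payload": {
  "increments": [0,0,0,0,0,0,0.5,0,0,0,0,0,0,0.5,0,0,0,0,0,0,0.5,0,0,0,0,0,2.0,0.5,0,0,0,0,0,3.5,0.5,0,0,0,0,0,4.0,0.5,0,0,0,0,0,4.0,0.5,0,0,0,0,0,2.0,0.5,0,0,0,0,0,0,0.5]
}}

```text
time: 12.28
position: [0.5399, 0.0807, 0.1756]
tool_rot: [-0.056, 0.998, -0.001, 0.006]
ft_force: [0.7, 0.9, 0.6]
grip_width: 0.0438
grip_force: 0.0
```

```bash
python3 - <<'E'
from h import *
c=shot("top");d=shot("side"); np.savez("top4.npz",**c); np.savez("side4.npz",**d)
f=lambda k,x0,y0,x1,y1,s:cv2.resize(k["image"][y0:y1,x0:x1,::-1],None,fx=s,fy=s,interpolation=cv2.INTER_CUBIC)
cv2.imwrite("pics/rack1.png",np.hstack([f(c,205,145,305,245,4),f(d,250,185,350,285,4)]))
o=robot.get_obs();print(o["position"],o["tool_rot"])
E
```

```text
[0.53665658 0.08078663 0.17122254] [-5.61408656e-02  9.98422317e-01 -1.18364676e-04  1.03251592e-03]
```

View pics/rack1.png

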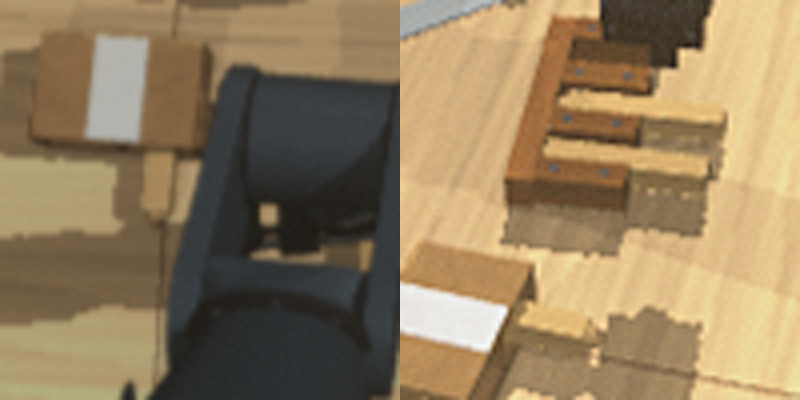

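The side crop shows blank 1 parallel with blank 3: its square outer end is at (712,162), it lies in the channel, and it stands out about as far as blank 3's end at (722,125). The second blank is untouched, with its chamfered tip out at (600,335). Grasp it next.

Emit:
{"api": "send_rows", "payload": {
  "increments": [0,0,-0.026,0.74,3.8,0,0.5,0,0,-0.026,0.74,3.8,0,0.5,0,0,-0.026,0.74,3.8,0,0.5,0,0,-0.026,0.74,3.8,0,0.5,0,0,-0.026,0.74,3.8,0,0.5,0,0,0,0,0,0,0.5,0,0,0,0,0,0,0.5,0,0,0,0,0,-3.6,0.5,0,0,0,0,0,-3.6,0.5,0,0,0,0,0,-3.6,0.5,0,0,0,0,0,-3.0,0.5,0,0,0,0,0,-1.5,0.5,0,0,0,0,0,0,0.5,0,0,0,0,0,0,0.5,0,0,0,0,0,0,0.5]
}}

```text
time: 13.63
position: [0.5737, 0.2699, 0.018]
tool_rot: [0.009, 1.0, -0.0, 0.0]
ft_force: [0.0, -0.9, -0.2]
grip_width: 0.0434
grip_force: 0.0
```

Emit:
{"api": "send_rows", "payload": {
  "increments": [0,0,0,0,0,-0.2,0.5,0,0,0,0,0,0,0,0,0,0,0,0,0,0,0,0,0,0,0,0,0,0,0,0,0,0,0,0,0,0,0,0,0,0,0,0,0,0,0,0,0.4,0,0,0,0,-1.5,0,0,0,0,0,0,-2.5,0,0,0,0,0,0,-2.5,0,0,0,0,0,0,-2.5,0,0,0,0,0,0,-1.5,0,0,0,0,0,0,0,0,3.5,0,0,0,0,0,0,3.5,0,0,0,0,0,0,2.0,0,0,0,0,0,0,0,0,0,0,0,0,0,0,0]
}}

```text
time: 15.05
position: [0.469, 0.2711, 0.1109]
tool_rot: [0.009, 1.0, 0.001, 0.002]
ft_force: [-0.6, -0.1, -0.8]
grip_width: 0.0241
grip_force: 39.5
```

Same tool line as the first insertion; travel to just ahead of the jig.

Emit:
{"api": "send_rows", "payload": {
  "increments": [0,0,-0.009,0,-2.2,0,0,0,0,-0.009,0,-4.0,0,0,0,0,-0.009,0,-4.0,0,0,0,0,-0.009,0,-4.0,0,0,0,0,-0.009,0,-4.0,0,0,0,0,-0.009,0,-4.0,0,0,0,0,-0.009,0,-4.0,0,0,0,0,-0.009,0,-4.0,0,0,0,0,-0.009,0,-4.0,0,0,0,0,-0.009,0,-4.0,0,0,0,0,0,0,-4.0,0,0,0,0,0,0,-4.0,0,0,0,0,0,0,-4.0,0,0,0,0,0,0,-4.0,0,0,0,0,0,0,0,-3.0,0,0,0,0,0,0,-2.0,0,0,0,0,0,0,-1.0,0,0,0,0,0,0,0,0,0,0,0,0,0,0,0,0,0,0,0,0,0,0]
}}

```text
time: 16.72
position: [0.4686, -0.2708, 0.0498]
tool_rot: [0.053, 0.999, -0.0, 0.0]
ft_force: [-0.4, 0.7, 0.1]
grip_width: 0.0239
grip_force: 39.5
```

```bash
python3 chk.py
```

```text
pos [ 0.4686 -0.2708  0.0498] dir [ 9.943e-01 -1.066e-01  1.000e-04] yaw -6.12 F [-0.4  0.7  0.1]
top
0.06 {'TL': (400.4, 207.3), 'TR': (407.5, 208.3), 'BL': (399.0, 208.1), 'BR': (405.9, 209.0)}
  row 208 cols from 395 [66 65 64 62 64 61 63 60 58 57 54 49 40 37 42 54 59 60 61]
0.08 {'TL': (401.0, 201.4), 'TR': (408.1, 202.4), 'BL': (399.6, 202.3), 'BR': (406.5, 203.3)}
  row 202 cols from 396 [ 60  59  58  73  95  78 126 136 137 132 112  75  45  37  40  41  41  43
  56]
0.1 {'TL': (401.7, 195.6), 'TR': (408.7, 196.6), 'BL': (400.2, 196.6), 'BR': (407.1, 197.5)}
  row 196 cols from 396 [ 99 122 147 154 150 124  86 124 135 136 136 136 137 139 128 120  85  61
  51]
tip [405.  190.8]
side
0.06 {'TL': (342.5, 156.6), 'TR': (344.5, 153.1), 'BL': (342.3, 161.8), 'BR': (344.3, 158.3)}
  col 342 rows from 150 [213 195 174 166 161 161 125  98 102  98 101 141 186 200 196 200 199 199
 204]
0.08 {'TL': (337.4, 155.5), 'TR': (339.5, 152.1), 'BL': (337.3, 160.7), 'BR': (339.4, 157.2)}
  col 337 rows from 149 [197 195 185 177 177 184 144 100 108 102 114 167 195 200 197 195 197 197
 197]
0.1 {'TL': (332.4, 154.5), 'TR': (334.5, 151.0), 'BL': (332.3, 159.6), 'BR': (334.4, 156.1)}
  col 332 rows from 148 [184 192 186 181 176 177 132 100 105 106 122 105  84  94 131 184 203 203
 201]
tip [328.5 154.2]
```

Emit:
{"api": "send_rows", "payload": {
  "increments": [0,0,0,0,-0.1,-0.38,0,0,0,0,0,0,0,0,0,0,0,0.8,-0.09,0,0,0,0,0,0.8,-0.09,0,0,0,0,0,0.5,-0.05,0,0,0,0,0,0,0,0,0,0,0,0,0,0,0,0,0,0,0,0,0,0,0]
}}

```text
time: 17.48
position: [0.4891, -0.2743, 0.0456]
tool_rot: [0.054, 0.999, 0.0, -0.0]
ft_force: [-0.2, -0.1, -1.1]
grip_width: 0.0242
grip_force: 39.5
```

Emit:
{"api": "send_rows", "payload": {
  "increments": [0,0,0,0.6,-0.07,0,0,0,0,0,0.6,-0.07,0,0,0,0,0,0.5,-0.05,0,0,0,0,0,0,0,0,0,0,0,0,0,0,0,0,0,0,0,0,0,0,0]
}}

```text
time: 17.98
position: [0.5061, -0.2762, 0.0456]
tool_rot: [0.054, 0.999, 0.0, -0.0]
ft_force: [0.0, 0.4, 0.2]
grip_width: 0.024
grip_force: 39.5
```

It is entering freely. I continue to the step.

Emit:
{"api": "send_rows", "payload": {
  "increments": [0,0,0,0.5,-0.05,0,0,0,0,0,0.4,-0.04,0,0,0,0,0,0.3,-0.03,0,0,0,0,0,0,0,0,0,0,0,0,0,0,0,0,0,0,0,0,0,0,0]
}}

```text
time: 18.48
position: [0.5097, -0.2749, 0.044]
tool_rot: [0.054, 0.999, 0.004, -0.009]
ft_force: [-16.6, -4.1, 1.7]
grip_width: 0.0242
grip_force: 39.7
```

Emit:
{"api": "send_rows", "payload": {
  "increments": [0,0,0,0.3,0.0,0.1,0,0,0,0,0.2,0.0,0.1,0,0,0,0,0,0,0,0,0,0,0,0,0,0,0,0,0,0,0,0,0,0]
}}

```text
time: 18.9
position: [0.5101, -0.2732, 0.0448]
tool_rot: [0.054, 0.998, 0.006, -0.014]
ft_force: [-24.6, -4.8, 2.8]
grip_width: 0.0243
grip_force: 39.7
```

```bash
python3 chk.py; python3 - <<'E'
from h import *
c=dict(np.load("topc.npz")); d=dict(np.load("sidec.npz"))
f=lambda k,x0,y0,x1,y1,s:cv2.resize(k["image"][y0:y1,x0:x1,::-1],None,fx=s,fy=s,interpolation=cv2.INTER_CUBIC)
cv2.imwrite("pics/jig2.png",np.hstack([f(c,380,160,440,220,6),f(d,310,130,370,190,6)]))
E
```

```text
pos [ 0.5101 -0.2732  0.0448] dir [ 0.9938 -0.1072 -0.0289] yaw -6.15 F [-24.6  -4.8   2.8]
top
0.06 {'TL': (400.7, 195.3), 'TR': (407.8, 196.2), 'BL': (399.3, 196.3), 'BR': (406.2, 197.2)}
  row 196 cols from 395 [ 57  56  65 107 134  88  45  36  35  36  37  49  59  61  63  62  62  61
  54]
0.08 {'TL': (401.3, 189.5), 'TR': (408.4, 190.5), 'BL': (399.9, 190.6), 'BR': (406.8, 191.6)}
  row 190 cols from 396 [71 67 65 60 61 56 56 59 46 35 39 41 39 41 52 60 62 65 62]
0.1 {'TL': (401.9, 183.8), 'TR': (408.9, 184.7), 'BL': (400.5, 185.0), 'BR': (407.3, 186.0)}
  row 184 cols from 396 [81 82 81 83 82 80 77 77 78 77 80 77 64 44 35 39 44 45 56]
tip [405.2 179.2]
side
0.06 {'TL': (331.8, 156.1), 'TR': (333.9, 152.6), 'BL': (331.7, 161.2), 'BR': (333.8, 157.7)}
  col 332 rows from 150 [ 76  61  54  51  43  50  49  51  43  69  94 101 129 197 208 201 198 201
 206]
0.08 {'TL': (326.8, 155.1), 'TR': (328.9, 151.7), 'BL': (326.8, 160.2), 'BR': (328.9, 156.8)}
  col 327 rows from 149 [ 59  86 109 111 122 113 109 106 112 113  85  55  68  98 120 131 119 108
  95]
0.1 {'TL': (321.8, 154.2), 'TR': (324.0, 150.7), 'BL': (321.8, 159.3), 'BR': (324.0, 155.8)}
  col 322 rows from 148 [113 118 121 123 118  99  75  73  81  81  75  72  72  75  75  76  77  77
  77]
tip [318.1 154.1]
```

View pics/jig2.png

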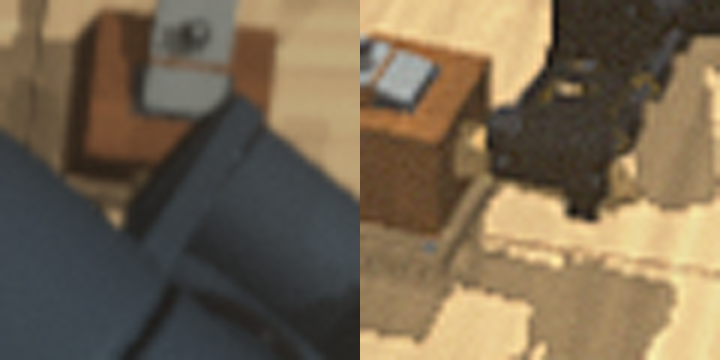

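The side crop shows the held blank entering the hole at (465,150), with its free chamfered end at the right near (625,180). It stopped dead at the step, so this end is square. I withdraw it, turn it end for end, lay it on the clear bench between rack and jig, and regrasp it by the square end.

Emit:
{"api": "send_rows", "payload": {
  "increments": [0,0,0,-1.2,0.13,-0.1,0,0,0,0,-2.2,0.2,-0.1,0,0,0,0,-2.2,0.2,0,0,0,0,0,-2.2,0.2,0,0,0,0,0,-2.2,0.2,0,0,0,0,0,0,0,3.0,0,0,0,0,0,0,3.0,0,0,0,-0.122,0,0,0,0,0,0,-0.122,0,0,0,0,0,0,-0.122,0,0,0,0,0,0,-0.122,0,0,0,0,0,0,-0.122,0,0,0,0,0,0,-0.122,0,0,0,0,0,0,-0.122,0,0,0,0,0,0,-0.122,0,0,0,0,0,0,-0.122,0,0,0,0,0,0,-0.122,0,0,0,0,0,0,-0.122,0,0,0,0,0,0,-0.122,0,0,0,0,0,0,-0.122,0,0,0,0]
}}

```text
time: 20.67
position: [0.4235, -0.2685, 0.1059]
tool_rot: [0.751, 0.66, 0.0, 0.0]
ft_force: [-0.4, 0.3, 0.3]
grip_width: 0.0244
grip_force: 39.5
```

Emit:
{"api": "send_rows", "payload": {
  "increments": [0,0,-0.122,0.8,1.2,0,0,0,0,-0.122,0.8,1.2,0,0,0,0,-0.122,0.8,1.2,0,0,0,0,-0.122,0.8,1.2,0,0,0,0,-0.122,0.8,1.2,0,0,0,0,-0.122,0.8,1.2,0,0,0,0,-0.122,0.8,1.2,0,0,0,0,-0.122,0.8,1.2,0,0,0,0,-0.122,0.8,1.2,0,0,0,0,-0.122,0.8,1.2,0,0,0,0,-0.122,0.8,1.2,0,0,0,0,0,0,0,0,0,0,0,0,0,0,0,0,0,0,0,0,0,0,0,0]
}}

```text
validation failed for argument at $.in...
```

The second call was rejected as malformed. The pose is as the first call left it (ψ≈−97°), so I resend in well-formed rows.

Emit:
{"api": "send_rows", "payload": {
  "increments": [0,0,-0.12,0.8,1.2,0,0,0,0,-0.12,0.8,1.2,0,0,0,0,-0.12,0.8,1.2,0,0,0,0,-0.12,0.8,1.2,0,0,0,0,-0.12,0.8,1.2,0,0,0,0,-0.12,0.8,1.2,0,0,0,0,-0.12,0.8,1.2,0,0,0,0,-0.12,0.8,1.2,0,0,0,0,-0.12,0.8,1.2,0,0,0,0,-0.12,0.8,1.2,0,0,0,0,-0.12,0.8,1.2,0,0,0,0,0,0,0,0,0,0,0,0,0,0,0,0]
}}

```text
time: 21.75
position: [0.5116, -0.136, 0.1058]
tool_rot: [0.998, 0.066, 0.0, 0.0]
ft_force: [0.2, -0.6, -0.1]
grip_width: 0.0236
grip_force: 39.5
```

Emit:
{"api": "send_rows", "payload": {
  "increments": [0,0,-0.02,0,0,-3,0,0,0,0,0,0,-3,0,0,0,0,0,0,-2,0,0,0,0,0,0,-1,0,0,0,0,0,0,-0.4,0,0,0,0,0,0,0,0,0,0,0,0,0,0,0,0,0,0,0,0,0,0]
}}

```text
time: 22.42
position: [0.5121, -0.1369, 0.0129]
tool_rot: [0.999, 0.054, 0.001, 0.001]
ft_force: [0.2, 0.3, -0.0]
grip_width: 0.0242
grip_force: 39.5
```

Emit:
{"api": "send_rows", "payload": {
  "increments": [0,0,0,0,0,-0.3,0,0,0,0,0,0,0,0,0,0,0,0,0,0,0.36,0,0,0,0,0,0,0.36,0,0,0,0,0,0,0.5,0,0,0,0,0,0,0.5,0,0,0,0,0,2.5,0.5,0,0,0,0,0,3,0.5,0,0,0,-2.7,-0.3,0,0.5,0,0,0,-2.7,-0.3,0,0.5,0,0,0,-2.7,-0.3,0,0.5,0,0,0,0,0,0,0.5,0,0,0,0,0,0,0.5]
}}

```text
time: 23.5
position: [0.429, -0.1451, 0.0639]
tool_rot: [0.999, 0.053, -0.001, -0.0]
ft_force: [0.1, 0.0, -0.3]
grip_width: 0.0437
grip_force: 0.0
```

```bash
python3 - <<'E'
from h import *
o=robot.get_obs();print(o["position"],o["tool_rot"])
d=shot("side");c=shot("top")
for n,k in(("side",d),("top",c)):
    np.savez(n+"5.npz",**k)
    P=cloud(k).reshape(-1,3); hs=cv2.cvtColor(k["image"],cv2.COLOR_RGB2HSV).reshape(-1,3)
    m=(P[:,0]>.36)&(P[:,0]<.6)&(P[:,1]>-.19)&(P[:,1]<-.08)&(P[:,2]>.016)&(P[:,2]<.03)&(hs[:,2]>90)
    Q=P[m]; print(n,len(Q))
    if len(Q)>10:
        Q=P[m]; print(np.percentile(Q,[2,50,98],axis=0).round(3).tolist(),cv2.fitLine(Q[:,:2].astype(np.float32),cv2.DIST_HUBER,0,.001,.001).ravel())
im=d["image"];a=np.radians(6.4)
for e,x in(("sq end",.400),("tip",.548)): print(e,proj(d,[x,-.137+(x-.512)*.112,.024]))
E
```

```text
[ 0.42898867 -0.1451293   0.06389028] [ 9.98588834e-01  5.31025213e-02 -5.43528296e-04 -4.10313538e-04]
side 236
[[0.394, -0.155, 0.016], [0.466, -0.134, 0.025], [0.533, -0.122, 0.029]] [ 0.99865764  0.05179693  0.47129264 -0.13421826]
top 51
[[0.501, -0.145, 0.016], [0.525, -0.131, 0.022], [0.544, -0.124, 0.028]] [ 0.96872354 -0.24814248  0.5223781  -0.131272  ]
sq end [370.4 191.3]
tip [329.2 187.7]
```

The blank lies flat where expected. I regrasp near its square end.

Emit:
{"api": "send_rows", "payload": {
  "increments": [0,0,0,0,0,-2.5,0.5,0,0,0,0,0,-2,0.5,0,0,0,0,0,-0.8,0.5,0,0,0,0,0,0,0.5,0,0,0,0,0,0,0,0,0,0,0,0,0,0,0,0,0,0,0,0,0,0,0,0,0,0,0,0,0,0,0,0,0,0,0]
}}

```text
time: 24.35
position: [0.4307, -0.1455, 0.0113]
tool_rot: [0.999, 0.054, 0.001, 0.0]
ft_force: [0.2, 0.5, 2.0]
grip_width: 0.0239
grip_force: 40.0
```

Emit:
{"api": "send_rows", "payload": {
  "increments": [0,0,0,0,0,2.5,0,0,0,0,0,0,3,0,0,0,0,0.4,3,0,0,0,0,0,0.4,3,0,0,0,0,0,0.5,3.4,0,0,0,0,0,0,0,0,0,0,0,0,0,0,-2.5,0,0,0,0,0,0,-1,0,0,0,0,0,0,0,0,0,0,0,0,0,0,0,0,0,0,0,0,0,0]
}}

```text
time: 25.27
position: [0.4435, -0.0518, 0.0311]
tool_rot: [0.999, 0.054, 0.0, 0.0]
ft_force: [0.4, -0.7, -0.3]
grip_width: 0.0237
grip_force: 40.0
```

```bash
python3 chk.py
```

```text
pos [ 0.4435 -0.0518  0.0311] dir [-9.942e-01 -1.071e-01 -5.000e-04] yaw -173.85 F [ 0.4 -0.7 -0.3]
top
0.06 {'TL': (341.0, 249.2), 'TR': (333.9, 249.8), 'BL': (340.7, 249.3), 'BR': (333.6, 249.8)}
  row 250 cols from 328 [67 67 69 68 68 68 69 70 69 70 69 70 70 70 70 69 70 69 70]
0.08 {'TL': (341.5, 255.3), 'TR': (334.4, 255.9), 'BL': (341.2, 255.2), 'BR': (334.1, 255.8)}
  row 256 cols from 329 [64 63 63 65 66 65 67 65 68 67 67 68 66 69 68 70 70 71 70]
0.1 {'TL': (342.0, 261.3), 'TR': (334.9, 261.9), 'BL': (341.7, 261.1), 'BR': (334.6, 261.7)}
  row 262 cols from 329 [55 57 58 59 61 60 60 62 62 62 62 65 65 64 65 66 67 67 69]
tip [338.8 267.6]
side
0.06 {'TL': (371.2, 199.7), 'TR': (370.7, 204.3), 'BL': (370.8, 205.0), 'BR': (370.3, 209.6)}
  col 371 rows from 193 [207 207 208 212 212 212 213 210 214 213 213 215 213 208 213 206 212 209
 206]
0.08 {'TL': (377.0, 200.3), 'TR': (376.6, 204.9), 'BL': (376.6, 205.5), 'BR': (376.1, 210.1)}
  col 377 rows from 194 [211 209 210 202 205 210 209 208 203 205 210 211 213 203 209 209 206 199
 194]
0.1 {'TL': (382.9, 200.8), 'TR': (382.5, 205.4), 'BL': (382.4, 206.1), 'BR': (382.0, 210.7)}
  col 383 rows from 194 [206 206 204 206 205 202 199 199 201 196 198 193 198 198 194 198 197 196
 201]
tip [388.3 206.3]
```

```bash
python3 chk.py -1
```

```text
pos [ 0.4437 -0.0518  0.0314] dir [0.9942 0.1071 0.0012] yaw 6.15 F [-0.5  0.1 -0.7]
top
0.06 {'TL': (330.9, 214.1), 'TR': (338.0, 213.5), 'BL': (330.8, 214.7), 'BR': (337.7, 214.2)}
  row 214 cols from 325 [54 53 52 50 50 50 49 48 48 50 49 52 53 53 56 56 54 53 58]
0.08 {'TL': (330.5, 208.2), 'TR': (337.5, 207.6), 'BL': (330.3, 209.0), 'BR': (337.2, 208.4)}
  row 208 cols from 325 [ 48  50  49  50  50  62  86 100 113 125 130 130 134 142 146 146 147 146
 147]
0.1 {'TL': (330.0, 202.4), 'TR': (337.0, 201.8), 'BL': (329.8, 203.2), 'BR': (336.8, 202.7)}
  row 202 cols from 325 [ 99 115 137 145 144 118  97 108 115 123 127 130 143 145 147 147 147 147
 148]
tip [332.9 196.8]
side
0.06 {'TL': (335.5, 200.9), 'TR': (336.4, 196.4), 'BL': (335.4, 206.2), 'BR': (336.3, 201.7)}
  col 335 rows from 195 [192 192 190 183 173 180 183 182 140 107 108 106 113 175 198 203 156 110
 122]
0.08 {'TL': (329.7, 200.4), 'TR': (330.6, 195.9), 'BL': (329.7, 205.6), 'BR': (330.6, 201.1)}
  col 330 rows from 194 [207 197 184 185 178 178 180 186 155 111 108 110  98 139 182 186 186 189
 179]
0.1 {'TL': (324.0, 199.9), 'TR': (324.9, 195.4), 'BL': (323.9, 205.1), 'BR': (324.9, 200.6)}
  col 324 rows from 193 [180 185 183 185 185 191 175 164 153 130 110 104 160 184 194 190 193 190
 185]
tip [318.7 199.7]
```

In this turned grasp the blank sits nearly on the kinematic line, so I shift only −0.22 cm in y, lower and slide in.

Emit:
{"api": "send_rows", "payload": {
  "increments": [0,0,0,0,-0.22,-0.55,0,0,0,0,0,0,0,0,0,0,0,1.5,0.17,0,0,0,0,0,2.0,0.22,0,0,0,0,0,2.0,0.22,0,0,0,0,0,1.5,0.17,0,0,0,0,0,1.0,0.11,0,0,0,0,0,0,0,0,0,0,0,0,0,0,0,0,0,0,0,0,0,0,0]
}}

```text
time: 26.3
position: [0.5218, -0.0444, 0.025]
tool_rot: [0.999, 0.054, -0.001, -0.0]
ft_force: [-0.7, 0.1, -0.9]
grip_width: 0.0238
grip_force: 40.0
```

Emit:
{"api": "send_rows", "payload": {
  "increments": [0,0,0,1.2,0.12,0,0,0,0,0,0.8,0.08,0,0,0,0,0,0.6,0.06,0,0,0,0,0,0,0,0,0,0,0,0,0,0,0,0,0,0,0,0,0,0,0]
}}

```text
time: 26.8
position: [0.5484, -0.0419, 0.0251]
tool_rot: [0.999, 0.054, -0.001, -0.0]
ft_force: [0.3, -0.6, -0.8]
grip_width: 0.0234
grip_force: 40.0
```

Emit:
{"api": "send_rows", "payload": {
  "increments": [0,0,0,0.3,0.03,-0.2,0,0,0,0,0,0,-0.15,0,0,0,0,0,0,0,0,0,0,0,0,0,0,0]
}}

```text
time: 27.13
position: [0.5514, -0.0416, 0.0226]
tool_rot: [0.999, 0.054, -0.001, -0.0]
ft_force: [-3.5, -0.1, 7.6]
grip_width: 0.0235
grip_force: 40.0
```

Floor contact, and the cone is touching in the hole. I release, rise and check.

Emit:
{"api": "send_rows", "payload": {
  "increments": [0,0,0,0,0,0,0.4,0,0,0,0,0,0,0.4,0,0,0,0,0,0,0.4,0,0,0,0,0,2.0,0.4,0,0,0,0,0,3.5,0.4,0,0,0,0,0,4.0,0.4,0,0,0,-3,-3,1,0.4,0,0,0,-3,-3,0,0.4,0,0,0,-3,-3,0,0.4,0,0,0,0,-4,0,0.4,0,0,0,0,-4,0,0.4,0,0,0,0,-4,0,0.4,0,0,0,0,0,0,0.4,0,0,0,0,0,0,0.4]
}}

```text
time: 28.3
position: [0.4648, -0.252, 0.1262]
tool_rot: [0.999, 0.052, 0.001, 0.0]
ft_force: [-0.5, 1.3, 0.1]
grip_width: 0.0351
grip_force: 0.0
```

```bash
python3 - <<'E'
from h import *
c=shot("top");d=shot("side"); np.savez("top6.npz",**c); np.savez("side6.npz",**d)
o=robot.get_obs();print(o["position"],o["time"])
O=np.array([.575,.0205]);a=np.radians(6.4);E=np.array([[np.cos(a),np.sin(a)],[-np.sin(a),np.cos(a)]])
for n,k in(("top",c),("side",d)):
    P=cloud(k).reshape(-1,3); hs=cv2.cvtColor(k["image"],cv2.COLOR_RGB2HSV).reshape(-1,3)
    r=(P[:,:2]-O)@E.T
    for y0 in(60,0,-60):
        y0/=1e3
        m=(np.abs(r[:,1]-y0)<.016)&(r[:,0]>-.1)&(r[:,0]<.07)&(np.abs(P[:,2]-.036)<.008)&(hs[:,2]>(95 if n=="top" else 140))&(hs[:,0]>15)
        q=r[m]
        if len(q)>15: print(n,y0,len(q),"x' 3/97%",np.percentile(q[:,0],[3,97]).round(4),"y'",np.median(q[:,1]).round(4),"z",np.median(P[m,2]).round(4),"slope",(lambda l:l[1]/l[0])(cv2.fitLine(q.astype(np.float32),cv2.DIST_HUBER,0,.001,.001).ravel()).round(3))
    # end of stick: brightness profile along each axis on the top face, rack x' from -90 to -40
    G=cv2.cvtColor(k["image"],cv2.COLOR_RGB2GRAY)
    for y0 in(60,0,-60):
        xs=np.arange(-84,-50,2)
        print(n,y0,[int(G[tuple(np.round(proj(k,np.r_[O+E.T@np.array([x,y0])/1e3**1 if False else O+E.T@(np.array([x,y0])/1e3),.036])).astype(int)[::-1])]) for x in xs])
E
```

```text
[ 0.46393296 -0.24849042  0.12582066] 28.4
top 0.06 251 x' 3/97% [-0.0566  0.0659] y' 0.0639 z 0.0353 slope -0.034
top 0.0 273 x' 3/97% [-0.0632  0.0651] y' 0.0003 z 0.0361 slope -0.006
top -0.06 263 x' 3/97% [-0.059  0.066] y' -0.0572 z 0.036 slope -0.01
top 60 [160, 161, 161, 162, 161, 161, 160, 160, 152, 152, 120, 114, 114, 140, 140, 146, 146]
top 0 [162, 162, 164, 164, 160, 150, 150, 109, 109, 117, 117, 139, 142, 142, 141, 141, 140]
top -60 [57, 54, 54, 52, 52, 55, 57, 57, 83, 83, 120, 137, 137, 139, 139, 139, 139]
side 0.06 196 x' 3/97% [-0.0592  0.0662] y' 0.0627 z 0.0387 slope -0.048
side 0.0 199 x' 3/97% [-0.0627  0.064 ] y' 0.0001 z 0.0387 slope -0.001
side -0.06 183 x' 3/97% [-0.0658  0.0648] y' -0.0591 z 0.0389 slope -0.027
side 60 [198, 198, 202, 202, 205, 144, 144, 110, 116, 116, 85, 85, 185, 185, 201, 195, 195]
side 0 [198, 201, 195, 195, 203, 148, 148, 85, 85, 167, 167, 182, 180, 180, 181, 181, 177]
side -60 [209, 209, 211, 211, 205, 205, 211, 211, 153, 159, 159, 176, 176, 178, 178, 179, 183]
```

Both blanks lie on the floor of their side channels, 3 to 6 mm further in than blank 3. Their y is about +63 and −58 mm, the angles are under 0.05 rad, and the gripper is clear.

```bash
python3 -c "
from rig import robot
print(robot.hand_in())"
```

```text
the job is handed in; nothing more can be done
None
```

I tried each blank in the jig, racked both chamfered end home in the side channels, and handed the job in; the hand-in returned no verdict.

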